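# Shingle the feeder-house roof in diminishing courses

### The job

Lay the three wooden shingles on the little roof as overlapping courses, longest at the eaves, then the middle length, then the shortest at the top: each flat and square down the slope, centred on the battens, with its lower edge on its own exposure line of the gauge laths, and then let go. The middle one lies in a snug tray with no room for fingers: press down one end to tip up the other. Leave the jar, the offcut and the hammer where they are.

Things in the scene. Friction and masses are not known exactly. Their poses are not given: they have to be found in the camera images.
- shingle_long: flat plain-wood shingle, 130 long (its x) x 66 wide (its y) x 8 thick (its z), both ends and both faces alike, about 45 g; origin at the centre of its underside as it starts. Lies flat on the bench. Goes on first, lower edge on line1.
- shingle_middle: flat plain-wood shingle, 105 long (its x) x 66 wide (its y) x 8 thick (its z), both ends and both faces alike, about 36 g; origin at the centre of its underside as it starts. Lies in the tray, its top 1 mm below the rim. Goes on second, lower edge on line2, overlapping the long one.
- shingle_short: flat plain-wood shingle, 80 long (its x) x 66 wide (its y) x 8 thick (its z), both ends and both faces alike, about 27 g; origin at the centre of its underside as it starts. Lies flat on the bench. Goes on third, lower edge on line3, overlapping the middle one.
- tray: fixed dark wooden tray, 127 (x) x 88 (y) x 44 high, walls 9 thick, pocket 109 x 70; origin at the centre of its underside. Its movable floor carries the middle shingle, whose underside starts 35 above the tray's underside, long side along the tray's x.
- tray_floor (a joint): tilt of the tray's floor, rad, about the tray's y axis through a stiff hinge under the floor's middle, 31 above the tray's underside. 0 level; positive: the -x end is up and the +x end down; stops at -0.42 and +0.42. Pressing the shingle near either end with about 1 to 4 N tips it; it stays where it is left.
- deck: fixed sloping roof frame of light wood, four stepped cross battens 56 wide (narrower than the shingles), on a dark base board 210 x 200 x 12. x up the slope (rising 0.28 rad), y across, z square to it; origin mid-width on the eaves line. All three courses lie parallel to its x and y: underside of the first at z = 0, the second at 8, the third at 16, each flat on the one below.
- line1 (a point): eaves line, mid-width: where the middle of the long shingle's lower bottom edge belongs (deck x 0, z 0). The lines are dark marks 3 wide, centred on the line, across two gauge laths that run up both sides of the roof, 14 wide, middles 85 off the roof's middle, tops at deck z = 0
- line2 (a point): second exposure line, mid-width: where the middle of the middle shingle's lower bottom edge belongs (deck x 60, z 8); marked on the laths at deck z 0
- line3 (a point): third exposure line, mid-width: where the middle of the short shingle's lower bottom edge belongs (deck x 110, z 16); marked on the laths at deck z 0
- glue_jar: closed glue jar, 72 across, 100 tall, loose; origin under its centre; leave alone
- offcut: loose block of light wood 120 x 60 x 45, origin under its centre; leave alone
- hammer: loose hammer lying along its x, handle to -x, about 260 long, 26 high, origin under its middle; leave alone
Mind the look-alikes: they are no part of the job. Leave any turquoise look-alike of the shingle_middle alone. Leave any white look-alike of the shingle_long alone.

How it is judged:
By the outcome, as a careful person would: the job done as asked, in the order asked, and still so for the second after the job is handed in, with the robot touching nothing.
It also fails if it takes over 72 s, if anything falls off the work surface, if the arm or the gripper's body presses on something with over 40 N, if the wrist force passes 120 N, or if a joint passes its speed limit or range.

### The arm

A 6-joint arm with a two-finger parallel gripper is mounted at the origin on the work surface. World frame = base frame: x ahead of the robot, y to its left, z up, the work surface at z = 0. Lengths are in m, angles in degrees, forces in N, time in s.
With the tool pointing down it reaches from about 0.3 to 0.75 m from the base axis. Payload 8.5 kg.
Tool frame: the origin (TCP) lies on the centre line of the jaws, within the pads' length; the fingertips stand 14 mm ahead of it and the grasp point (between the pads) lies 5 mm behind it; z points along the fingers, y is the direction in which the jaws open and shut (so a half turn about z gives the same grasp; the last joint's range is limited). The gripper opens to 85 mm and grips with 20 to 120 N. Pads are 22 mm wide; open, the fingers measure 114 mm over their backs; the gripper's body (76 mm by 85 mm) begins 54 mm behind the grasp point. The pads swing forward as they close: fully open they stand 13 mm farther back than shut.
Start: joints at [-77.481, 21.807, 74.336, -0, 83.858, -12.336], TCP at [0.231, -0.499, 0.245] pointing down, gripper open.
Joint ranges: [-178.18, 178.18], [-50.72, 133.34], [12.68, 142.11], [-81.47, 261.47], [9.98, 163.14], [-165.26, 165.26]. Speed limits (degrees/s): [136.94, 136.94, 180, 180, 180, 180].

### API

Orientations are given as a 3x3 rotation matrix whose columns are the frame's x, y, z axes.
In Python, from rig import env, optics, order, finder gives the robot as it stands.
- The arm moves only by the tool play_rows, never from a script. Its argument "commands" is a list of rows, each an object of numbers: "grip": the closure, from -1 (fully open) to 1 (shut); "x", "y", "z": the shift along the tool's x, y, z in m; "rx", "ry", "rz": the turn, a rotation vector about the tool's x, y, z in rad. A call has 1 to 12 rows; each row shifts and turns the commanded pose from where the row before left it, along the tool's axes as they then stand; what a row does not reach is not made up. A row lasts 1/8 s, in which the tool goes at most 62.5 mm and 10.7 degrees, less where a joint would pass 70% of its speed; a pose out of reach is approached as far as the arm can. A call is refused whole if a number of a shift passes 0.0625 or a number of a turn 0.188, either way. A call with a gripper value outside its range is refused whole. The fingers move at their own pace and stop on an object; "squeeze" is the grip in N (left out, the last holds). Time passes only in rows, so rows that do not move let the fingers close. It gives the time, the measured TCP pose, the force and the opening at its end, in the units of the state.
- env.observe(): the state, without advancing time (a new reading comes with each control period).
- optics.get_image(name): name is "scene" or "side" or "wrist"; returns a dict with "color" (420x560x3 uint8, blue, green, red), "range_z" (420x560 float32, m along the optical axis (not along the pixel's ray), 0 where there is no reading), "fov_y" (degrees; the focal length in pixels is half the picture's height over the tangent of half this angle, whatever the lens; pixels are square), "cx", "cy" (the principal point, pixels), "cam_to_world" (4x4, takes a point from camera to world coordinates). Camera axes: x right, y down, z forward; pixel columns grow to the right and rows downward; lengths in m; the calibration is good to about 2 mm. A picture is of the moment at which its call begins.
- order.close_job(): hands the job in, once; it reports no verdict.
Trained networks look in the newest picture that a camera, given by its name, has taken for a name from the list of things; names that differ only in an ending like _2 or _b are one class to them, and where a whole thing is asked for, a point or a joint stands for the part that bears it (a point fixed in the world has none). Each returns a list of dicts, best first, with "conf" (0 to 1); they miss things now and then, are a little off and sometimes report something else, mostly with a low value. They report only what shows in the picture. A call takes as long as a camera call. They do not tell look-alikes from the thing itself.
- finder.boxes_of(camera, thing): "point" ([x, y, z] in m, in world coordinates, good to about 4 mm: the middle of the surface that is visible of it).
The state is a dict: "time_s": time; "q": joint angles; "qvel": joint speeds; "joint_efforts": joint torques, N m; "position": TCP position; "tool_rot": TCP orientation; "ft_force": force on the tool from outside, world axes, zero at the start; "wrist_torque": the same for the moment, N m; "grip_width": finger opening in m.
Only numpy, scipy, OpenCV 4.12 (cv2) and the standard library are available. Lean on these libraries where they do the work, as an engineer would, in place of code of your own. Each camera call takes 0.05 s, during which the arm holds its last target.

## Working session

There is one attempt and no reset: what is moved stays moved. The work goes in short steps, Python scripts to look and compute and a tool call to move; the robot and the scene stay as the last step left them, time stands still between calls to the robot, and variables do not carry over. Pictures are saved under pics/ and viewed, and the job is handed in when it is done.

Besides the shell and the picture viewer there is one more tool, called after "Emit:" by a JSON object that holds its "api" and its "payload", one argument or row to a line. play_rows: Moves the arm, as the interface text tells. Its arguments: {"type":"object","properties":{"commands":{"type":"array"},"squeeze":{"type":"number"}},"required":["commands"]}

```bash
ls -la; mkdir -p pics; cat > h.py <<'E'
import numpy as np, cv2
from rig import env, optics, order, finder
def snap(cam,fn):
    im=optics.get_image(cam)
    cv2.imwrite('pics/'+fn+'.png',im['color']); np.savez('/tmp/'+fn+'.npz',**{k:np.array(v) for k,v in im.items()})
    return im
def cloud(im):
    h,w=im['range_z'].shape
    f=h/2/np.tan(np.radians(float(im['fov_y']))/2)
    u,v=np.meshgrid(np.arange(w),np.arange(h)); z=im['range_z']
    P=np.stack([(u-im['cx'])/f*z,(v-im['cy'])/f*z,z,np.ones_like(z)],-1)
    return (P@np.array(im['cam_to_world']).T)[...,:3]
E
python3 - <<'E'
from h import *
s=env.observe()
for k,v in s.items(): print(k,np.round(v,4).tolist())
for c in ['scene','side','wrist']:
    im=snap(c,c+'0'); print(c,im['fov_y'],np.round(im['cam_to_world'],3).tolist())
    for t in ['shingle_long','shingle_middle','shingle_short','tray','deck','glue_jar','offcut','hammer']:
        try: print(t,[(round(d['conf'],2),np.round(d['point'],3).tolist()) for d in finder.boxes_of(c,t)[:4]])
        except Exception as e: print(t,e)
E
```

```text
total 12
drwxr-xr-x  3 agent agent 4096 Dec  7 01:49 .
drwxr-xr-x 23 root  root  4096 Dec  7 01:49 ..
drwxr-xr-x  2 agent agent 4096 Dec  7 01:49 pics
time_s 0.0
q [-77.4841, 21.8418, 74.3869, 0.0011, 83.8596, -12.3352]
qvel [0.0064, -0.0445, 0.0384, 0.0194, -0.0451, -0.0162]
joint_efforts [-0.001, -44.8464, -23.1279, -0.0003, 0.0048, -0.0]
position [0.2311, -0.4988, 0.2447]
tool_rot [[0.9074, 0.4203, -0.0003], [0.4203, -0.9074, 0.0015], [0.0003, -0.0015, -1.0]]
ft_force [-0.4623, -0.614, -0.3206]
wrist_torque [-0.06, 0.0042, 0.0026]
grip_width 0.0854
scene 55.567244174280304 [[0.59, 0.695, -0.411, 1.175], [0.807, -0.512, 0.293, -0.351], [-0.007, -0.505, -0.863, 1.21], [0.0, 0.0, 0.0, 1.0]]
shingle_long [(0.92, [0.7, 0.266, 0.006]), (0.74, [0.508, 0.282, 0.014])]
shingle_middle [(0.68, [0.507, 0.584, 0.01]), (0.65, [0.502, 0.431, 0.045]), (0.53, [0.79, -0.116, 0.042])]
shingle_short [(0.87, [0.543, -0.325, 0.006])]
tray [(0.63, [0.521, 0.396, 0.039])]
deck [(0.89, [0.567, 0.03, 0.078])]
glue_jar [(0.82, [0.786, 0.083, 0.093])]
offcut [(0.71, [0.594, -0.501, 0.022]), (0.63, [0.79, -0.
[... 219 characters left out ...]
.69, 0.255, 0.011]), (0.85, [0.498, 0.28, 0.009])]
shingle_middle [(0.64, [0.499, 0.428, 0.045]), (0.52, [0.503, 0.587, 0.007])]
shingle_short [(0.8, [0.536, -0.322, 0.006])]
tray [(0.94, [0.491, 0.391, 0.034]), (0.38, [0.544, 0.029, 0.074])]
deck [(0.79, [0.54, 0.024, 0.073])]
glue_jar [(0.96, [0.766, 0.073, 0.074]), (0.19, [0.54, 0.024, 0.073])]
offcut [(0.62, [0.771, -0.124, 0.049])]
hammer [(0.86, [0.561, -0.507, 0.022])]
wrist 65.63985472648139 [[0.42, -0.872, -0.25, 0.294], [-0.908, -0.404, -0.115, -0.469], [-0.001, 0.275, -0.961, 0.373], [0.0, 0.0, 0.0, 1.0]]
shingle_long []
shingle_middle []
shingle_short []
tray []
deck []
glue_jar []
offcut []
hammer [(0.73, [0.42, -0.518, 0.026])]
```

View pics/scene0.png

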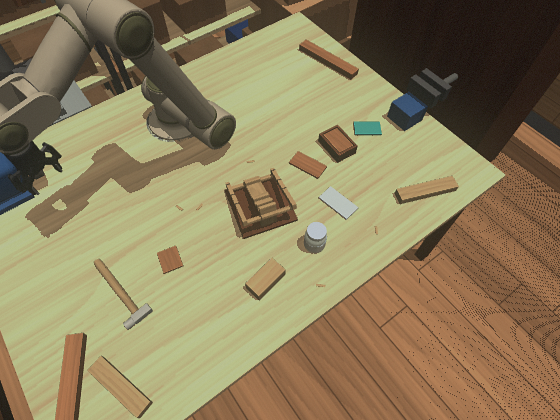

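View pics/side0.png

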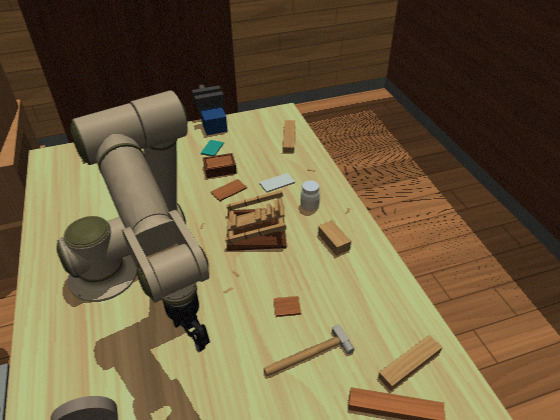

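View pics/wrist0.png

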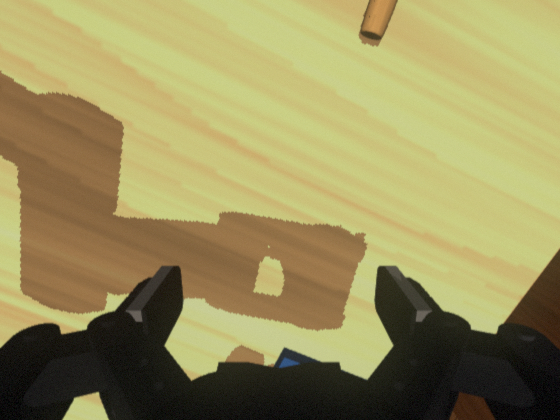

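```bash
python3 - <<'E'
import cv2,numpy as np
a=cv2.imread('pics/scene0.png')[110:260,210:385]; b=cv2.imread('pics/side0.png')[135:260,190:330]
cv2.imwrite('pics/c1.png',cv2.resize(a,None,fx=4,fy=4,interpolation=cv2.INTER_CUBIC))
cv2.imwrite('pics/c2.png',cv2.resize(b,None,fx=4.5,fy=4.5,interpolation=cv2.INTER_CUBIC))
from h import cloud
for n,boxes in [('scene0',{'long':(285,145,330,182),'short':(155,243,187,275),'tray':(315,120,360,163),'deck':(220,165,300,240)}),('side0',{'long':(208,175,250,202),'short':(270,293,304,320)})]:
    z=dict(np.load('/tmp/'+n+'.npz')); P=cloud(z); c=z['color'].astype(int)
    for k,(x0,y0,x1,y1) in boxes.items():
        p=P[y0:y1,x0:x1].reshape(-1,3); cc=c[y0:y1,x0:x1].reshape(-1,3)
        if k in('long','short'):
            m=(p[:,2]>0.0045)&(p[:,2]<.02)&(cc[:,1]<140); q=p[m]
            r=cv2.minAreaRect((q[:,:2]*1000).astype(np.float32)); print(n,k,m.sum(),r,np.median(q[:,2]), np.cov(q[:,:2].T*1000).round(0).tolist(), q.mean(0))
        else: print(n,k,np.percentile(p[:,2],[5,50,95,99]))
E
```

```text
scene0 long 462 ((491.5403747558594, 318.0344543457031), (131.98768615722656, 143.38973999023438), 19.78441047668457) 0.007877908766144692 [[1280.0, 231.0], [231.0, 952.0]] [0.50583667 0.28776309 0.0082473 ]
scene0 short 420 ((539.1408081054688, -322.8604431152344), (65.46025848388672, 83.94886779785156), 78.05615997314453) 0.008236837254776197 [[534.0, -34.0], [-34.0, 370.0]] [ 0.54066628 -0.32338657  0.0083689 ]
scene0 tray [-0.00400848  0.00460685  0.04557743  0.04936012]
scene0 deck [-0.00321242  0.00880773  0.09609884  0.11493127]
side0 long 339 ((482.67022705078125, 321.9754943847656), (131.86532592773438, 159.5164337158203), 23.94464683532715) 0.008756812230119149 [[1363.0, 76.0], [76.0, 1104.0]] [0.49731932 0.2869275  0.00888365]
side0 short 402 ((536.4392700195312, -322.6701354980469), (69.0718002319336, 79.72351837158203), 77.14620208740234) 0.007770564186685647 [[530.0, -21.0], [-21.0, 377.0]] [ 0.53646789 -0.32333779  0.00803194]
```

View pics/c1.png

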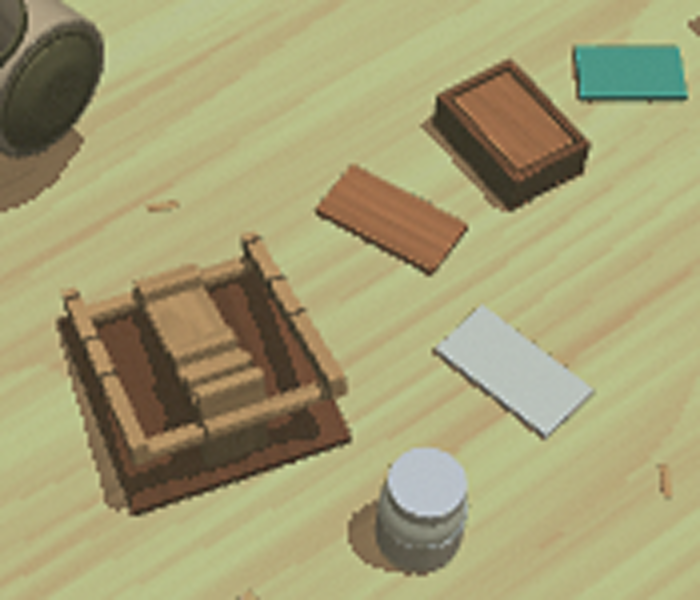

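View pics/c2.png

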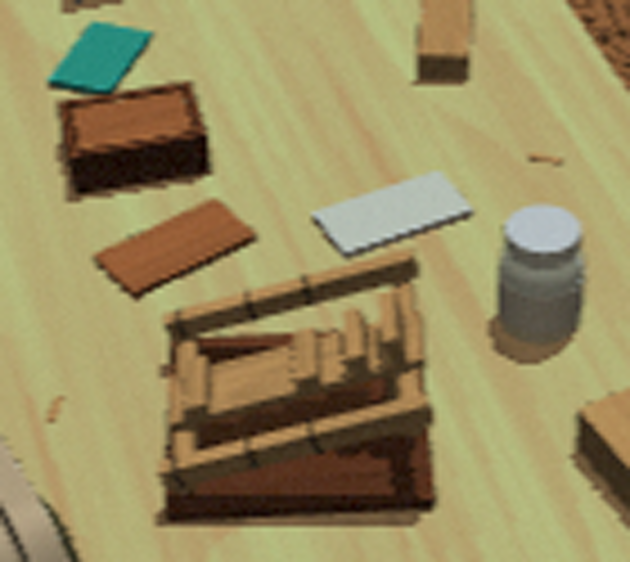

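```bash
cat >> h.py <<'E'
from scipy.spatial.transform import Rotation as Ro
import json
def down(yaw): # tool x at yaw (rad), pointing down
    c,s=np.cos(yaw),np.sin(yaw); return np.array([[c,s,0],[s,-c,0],[0,0,-1.]])
def plan(p,R,n=None,p0=None,R0=None,grip=None,vmax=0.058,wmax=0.17):
    if p0 is None:
        s=env.observe(); p0=np.array(s['position']); R0=np.array(s['tool_rot'])
    p=np.array(p,float); rv=Ro.from_matrix(R0.T@R).as_rotvec(); d=p-p0
    if n is None: n=max(1,int(np.ceil(max(np.linalg.norm(d)/vmax,np.linalg.norm(rv)/wmax))))
    rows=[]; Rc=R0.copy()
    for i in range(n):
        t=Rc.T@(d/n); row={}
        for k,v in zip('xyz',t):
            if abs(v)>4e-5: row[k]=round(float(v),4)
        for k,v in zip(('rx','ry','rz'),rv/n):
            if abs(v)>4e-4: row[k]=round(float(v),4)
        if grip is not None: row['grip']=grip
        rows.append(row); Rc=Rc@Ro.from_rotvec(rv/n).as_matrix()
    print(len(rows),json.dumps(rows))
    return rows
E
python3 - <<'E'
from h import *
plan([0.48,-0.33,0.27],down(np.radians(10)))
plan([0.50,0.02,0.30],down(0.0),p0=np.array([0.48,-0.33,0.27]),R0=down(np.radians(10)))
E
```

```text
6 [{"x": 0.0495, "y": -0.0081, "z": -0.0041, "rz": 0.0432}, {"x": 0.0491, "y": -0.0103, "z": -0.0041, "rz": 0.0432}, {"x": 0.0486, "y": -0.0124, "z": -0.0041, "rz": 0.0432}, {"x": 0.048, "y": -0.0145, "z": -0.0041, "rz": 0.0432}, {"x": 0.0473, "y": -0.0165, "z": -0.0041, "rz": 0.0432}, {"x": 0.0466, "y": -0.0185, "z": -0.0041, "rz": 0.0432}]
7 [{"x": 0.0115, "y": -0.0487, "z": -0.0043, "rz": 0.0249}, {"x": 0.0103, "y": -0.049, "z": -0.0043, "rz": 0.0249}, {"x": 0.0091, "y": -0.0493, "z": -0.0043, "rz": 0.0249}, {"x": 0.0078, "y": -0.0495, "z": -0.0043, "rz": 0.0249}, {"x": 0.0066, "y": -0.0496, "z": -0.0043, "rz": 0.0249}, {"x": 0.0053, "y": -0.0498, "z": -0.0043, "rz": 0.0249}, {"x": 0.0041, "y": -0.0499, "z": -0.0043, "rz": 0.0249}]
```

Emit:
{"api": "play_rows", "payload": {
  "commands": [
    {"x": 0.0495, "y": -0.008, "z": -0.004, "rz": 0.043},
    {"x": 0.049, "y": -0.01, "z": -0.004, "rz": 0.043},
    {"x": 0.0485, "y": -0.0125, "z": -0.004, "rz": 0.043},
    {"x": 0.048, "y": -0.0145, "z": -0.004, "rz": 0.043},
    {"x": 0.0475, "y": -0.0165, "z": -0.004, "rz": 0.043},
    {"x": 0.0465, "y": -0.0185, "z": -0.004, "rz": 0.043},
    {}
  ]
}}

```text
invalid input at $.commands[0]: expected keys grip, x, y, z, rx, ry, rz
```

```bash
python3 - <<'E'
from h import *
snap('wrist','w1')
s=env.observe(); print(s['time_s'],s['position'],np.round(s['qvel'],1)); print(finder.boxes_of('wrist','shingle_short'))
plan([0.50,0.02,0.30],down(0.0))
E
```

```text
1.4 [ 0.23118904 -0.49903779  0.24530664] [ 0.   0.   0.  -0.1  0.   0. ]
[]
11 [{"x": 0.042, "y": -0.0325, "z": -0.005, "rz": 0.0394}, {"x": 0.0407, "y": -0.0342, "z": -0.005, "rz": 0.0394}, {"x": 0.0393, "y": -0.0358, "z": -0.005, "rz": 0.0394}, {"x": 0.0379, "y": -0.0373, "z": -0.005, "rz": 0.0394}, {"x": 0.0364, "y": -0.0387, "z": -0.005, "rz": 0.0394}, {"x": 0.0348, "y": -0.0401, "z": -0.005, "rz": 0.0394}, {"x": 0.0332, "y": -0.0415, "z": -0.005, "rz": 0.0394}, {"x": 0.0315, "y": -0.0428, "z": -0.005, "rz": 0.0394}, {"x": 0.0298, "y": -0.044, "z": -0.005, "rz": 0.0394}, {"x": 0.0281, "y": -0.0451, "z": -0.005, "rz": 0.0394}, {"x": 0.0263, "y": -0.0462, "z": -0.005, "rz": 0.0394}]
```

View pics/w1.png

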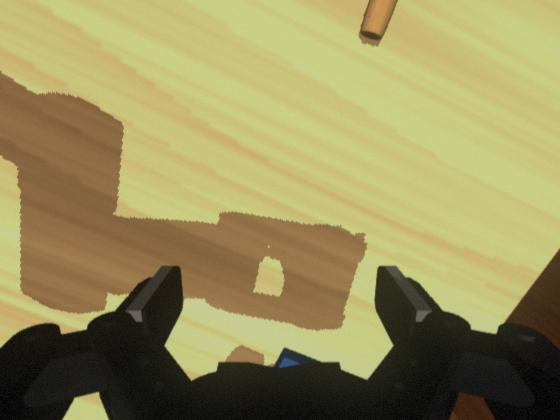

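Emit:
{"api": "play_rows", "payload": {
  "commands": [
    {"grip": -1, "x": 0.0495, "y": -0.008, "z": -0.004, "rx": 0, "ry": 0, "rz": 0.043},
    {"grip": -1, "x": 0.049, "y": -0.01, "z": -0.004, "rx": 0, "ry": 0, "rz": 0.043},
    {"grip": -1, "x": 0.0485, "y": -0.0125, "z": -0.004, "rx": 0, "ry": 0, "rz": 0.043},
    {"grip": -1, "x": 0.048, "y": -0.0145, "z": -0.004, "rx": 0, "ry": 0, "rz": 0.043},
    {"grip": -1, "x": 0.0475, "y": -0.0165, "z": -0.004, "rx": 0, "ry": 0, "rz": 0.043},
    {"grip": -1, "x": 0.0465, "y": -0.0185, "z": -0.004, "rx": 0, "ry": 0, "rz": 0.043},
    {"grip": -1, "x": 0, "y": 0, "z": 0, "rx": 0, "ry": 0, "rz": 0}
  ]
}}

```text
time_s: 2.33
position: [0.4821, -0.3281, 0.2694]
tool_rot: [[0.984, 0.179, 0.001], [0.179, -0.984, -0.0], [0.001, 0.0, -1.0]]
ft_force: [-0.8, 0.1, -0.6]
grip_width: 0.0856
```

```bash
sed -i "s/t=Rc.T@(d\/n); row={}/t=Rc.T@(d\/n); row={'grip':-1 if grip is None else grip}/; s/if abs(v)>4e-5: row\[k\]=round(float(v),4)/row[k]=round(float(v),4) if abs(v)>4e-5 else 0/; s/if abs(v)>4e-4: row\[k\]=round(float(v),4)/row[k]=round(float(v),4) if abs(v)>4e-4 else 0/; /if grip is not None/d; s/json.dumps(rows)/json.dumps(rows,separators=(',',':'))/" h.py; python3 - <<'E'
from h import *
snap('wrist','w1')
s=env.observe(); print(s['time_s'],s['position'],np.round(s['qvel'],1)); print(finder.boxes_of('wrist','shingle_short'))
plan([0.50,0.02,0.30],down(0.0))
E
```

```text
2.375 [ 0.48082901 -0.3292583   0.26920615] [-2.6 -0.4  1.1 -0.4 -0.1 -0.8]
[{'point': [0.5444, -0.3233, 0.0135], 'conf': 0.67}]
7 [{"grip":-1,"x":0.0116,"y":-0.0487,"z":-0.0044,"rx":0,"ry":0,"rz":0.0253},{"grip":-1,"x":0.0104,"y":-0.049,"z":-0.0044,"rx":0,"ry":0,"rz":0.0253},{"grip":-1,"x":0.0091,"y":-0.0492,"z":-0.0044,"rx":0,"ry":0,"rz":0.0253},{"grip":-1,"x":0.0079,"y":-0.0495,"z":-0.0044,"rx":0,"ry":0,"rz":0.0253},{"grip":-1,"x":0.0066,"y":-0.0496,"z":-0.0044,"rx":0,"ry":0,"rz":0.0253},{"grip":-1,"x":0.0054,"y":-0.0498,"z":-0.0044,"rx":0,"ry":0,"rz":0.0253},{"grip":-1,"x":0.0041,"y":-0.0499,"z":-0.0044,"rx":0,"ry":0,"rz":0.0253}]
```

View pics/w1.png

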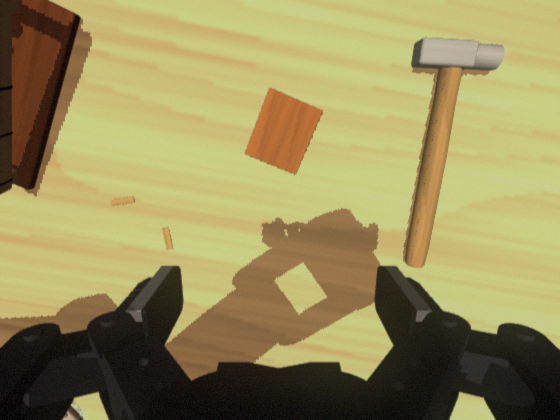

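Emit:
{"api": "play_rows", "payload": {
  "commands": [
    {"grip": -1, "x": 0.0116, "y": -0.0487, "z": -0.0044, "rx": 0, "ry": 0, "rz": 0.0253},
    {"grip": -1, "x": 0.0104, "y": -0.049, "z": -0.0044, "rx": 0, "ry": 0, "rz": 0.0253},
    {"grip": -1, "x": 0.0091, "y": -0.0492, "z": -0.0044, "rx": 0, "ry": 0, "rz": 0.0253},
    {"grip": -1, "x": 0.0079, "y": -0.0495, "z": -0.0044, "rx": 0, "ry": 0, "rz": 0.0253},
    {"grip": -1, "x": 0.0066, "y": -0.0496, "z": -0.0044, "rx": 0, "ry": 0, "rz": 0.0253},
    {"grip": -1, "x": 0.0054, "y": -0.0498, "z": -0.0044, "rx": 0, "ry": 0, "rz": 0.0253},
    {"grip": -1, "x": 0.0041, "y": -0.0499, "z": -0.0044, "rx": 0, "ry": 0, "rz": 0.0253},
    {"grip": -1, "x": 0, "y": 0, "z": 0, "rx": 0, "ry": 0, "rz": 0}
  ]
}}

```text
time_s: 3.42
position: [0.5, 0.0212, 0.3006]
tool_rot: [[1.0, 0.001, 0.001], [0.001, -1.0, 0.0], [0.001, -0.0, -1.0]]
ft_force: [0.2, -1.8, 0.4]
grip_width: 0.0853
```

```bash
python3 - <<'E'
from h import *
im=snap('wrist','w2')
s=env.observe(); print(s['time_s'],s['position'],np.round(s['qvel'],1))
plan([0.46,0.29,0.27],down(0.4))
z=dict(np.load('/tmp/w1.npz'));P=cloud(z);c=z['color'].astype(int)
p=P[80:185,235:335].reshape(-1,3);cc=c[80:185,235:335].reshape(-1,3)
m=(cc[:,0]<75)&(cc[:,2]>120)
mm=m.reshape(105,100).astype(np.uint8)
q=p[m]; print(m.sum(),cv2.minAreaRect((q[:,:2]*1000).astype(np.float32)),np.median(q[:,2]),np.median(p[~m][:,2]))
print(cc.reshape(105,100,3)[50,50],cc.reshape(105,100,3)[3,3])
E
```

```text
3.475 [0.50006056 0.01974125 0.30026675] [-2.4  0.4  0.2 -0.2 -0.1 -0.6]
5 [{"grip":-1,"x":-0.008,"y":-0.0541,"z":0.006,"rx":0,"ry":0,"rz":-0.08},{"grip":-1,"x":-0.0037,"y":-0.0545,"z":0.006,"rx":0,"ry":0,"rz":-0.08},{"grip":-1,"x":0.0007,"y":-0.0546,"z":0.006,"rx":0,"ry":0,"rz":-0.08},{"grip":-1,"x":0.0051,"y":-0.0544,"z":0.006,"rx":0,"ry":0,"rz":-0.08},{"grip":-1,"x":0.0094,"y":-0.0538,"z":0.006,"rx":0,"ry":0,"rz":-0.08}]
3946 ((538.0844116210938, -322.63092041015625), (67.35032653808594, 79.50984954833984), 78.56405639648438) 0.006960624160145479 -0.0010297155271377922
[ 50 103 173] [125 198 202]
```

View pics/w2.png

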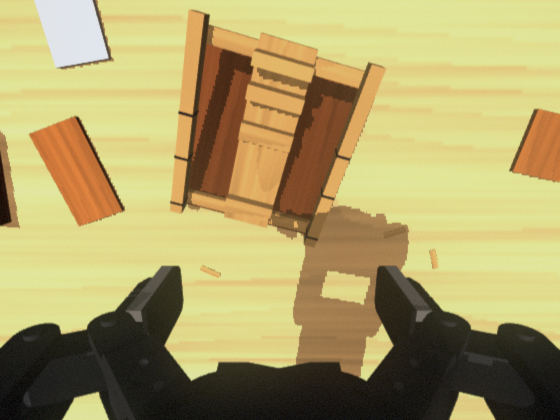

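Emit:
{"api": "play_rows", "payload": {
  "commands": [
    {"grip": -1, "x": -0.008, "y": -0.0541, "z": 0.006, "rx": 0, "ry": 0, "rz": -0.08},
    {"grip": -1, "x": -0.0037, "y": -0.0545, "z": 0.006, "rx": 0, "ry": 0, "rz": -0.08},
    {"grip": -1, "x": 0.0007, "y": -0.0546, "z": 0.006, "rx": 0, "ry": 0, "rz": -0.08},
    {"grip": -1, "x": 0.0051, "y": -0.0544, "z": 0.006, "rx": 0, "ry": 0, "rz": -0.08},
    {"grip": -1, "x": 0.0094, "y": -0.0538, "z": 0.006, "rx": 0, "ry": 0, "rz": -0.08},
    {"grip": -1, "x": 0, "y": 0, "z": 0, "rx": 0, "ry": 0, "rz": 0}
  ]
}}

```text
time_s: 4.22
position: [0.4605, 0.2909, 0.2692]
tool_rot: [[0.92, 0.391, -0.002], [0.391, -0.92, -0.001], [-0.002, -0.0, -1.0]]
ft_force: [0.3, -1.1, -0.3]
grip_width: 0.0852
```

```bash
python3 - <<'E'
from h import *
im=snap('wrist','w3')
s=env.observe(); print(s['time_s'],s['position'],np.round(s['qvel'],1))
a=cv2.imread('pics/w2.png')[0:260,150:400]
cv2.imwrite('pics/c3.png',cv2.resize(a,None,fx=2.3,fy=2.3,interpolation=cv2.INTER_CUBIC))
E
```

```text
4.275 [0.46103937 0.28946096 0.26952386] [-2.3 -1.   0.3 -0.3  0.1  0. ]
```

View pics/w3.png

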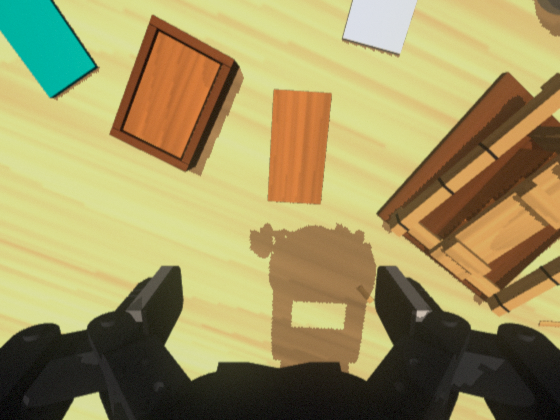

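View pics/c3.png

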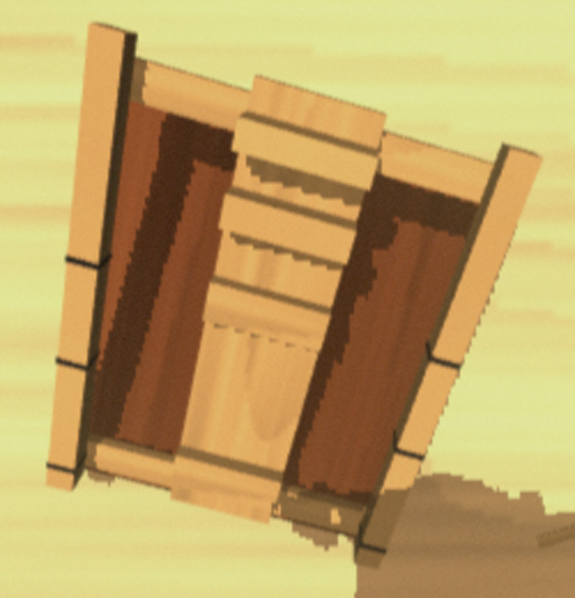

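```bash
cat > deck.py <<'E'
from h import *
from scipy.optimize import least_squares
def K(z):
    f=420/2/np.tan(np.radians(float(z['fov_y']))/2); return f,float(z['cx']),float(z['cy'])
def proj(z,X):
    f,cx,cy=K(z); C=np.linalg.inv(z['cam_to_world']); Y=np.c_[X,np.ones(len(X))]@C.T
    return np.c_[f*Y[:,0]/Y[:,2]+cx,f*Y[:,1]/Y[:,2]+cy]
def pose(v):
    o=np.array(v[:3]); yaw=v[3]; pit=v[4]; roll=v[5]
    return o,Ro.from_euler('ZYX',[yaw,-pit,roll]).as_matrix()
E
python3 - <<'E'
from deck import *
z=dict(np.load('/tmp/w2.npz')); P=cloud(z); g=z['color'].max(2).astype(float)
ini=np.array([(178.3,203.0),(311.3,238.7),(182.6,157.8),(327.4,196.5),(187.0,113.5),(342.6,155.7)])
ref=[]
for u,v in ini:
    u0,v0=int(round(u)),int(round(v)); w=g[v0-5:v0+6,u0-3:u0+4]
    bg=np.median(w); wt=np.clip(bg-40-w,0,None); vv,uu=np.mgrid[v0-5:v0+6,u0-3:u0+4]
    ref.append((( wt*uu).sum()/wt.sum(),(wt*vv).sum()/wt.sum()))
ref=np.array(ref); print(np.c_[ini,ref].round(1).tolist())
model=np.array([(x,y,0) for x in (0,.06,.11) for y in (.085,-.085)])
pts=[]
for (u,v) in ref:
    u0,v0=int(round(u)),int(round(v)); pts.append(np.median(P[v0-2:v0+3,u0-2:u0+3].reshape(-1,3),0))
pts=np.array(pts);print(pts.round(4).tolist())
def res(v):
    o,R=pose(v); X=o+model@R.T
    return np.r_[(proj(z,X)-ref).ravel(), (X-pts)[:,2]*300, (v[4]-.28)*300, v[5]*300]
r=least_squares(res,[.48,.03,.05,-.2,.28,0]); print(r.x.round(4),r.fun.round(2))
r2=least_squares(lambda v:np.r_[res(v)[:-2]],r.x); print(r2.x.round(4))
np.save('/tmp/deck1.npy',r.x)
E
```

```text
[[178.3, 203.0, 178.0, 203.8], [311.3, 238.7, 311.2, 237.8], [182.6, 157.8, 183.0, 158.7], [327.4, 196.5, 327.0, 197.0], [187.0, 113.5, 186.9, 114.3], [342.6, 155.7, 343.0, 157.4]]
[[0.4727, 0.1429, 0.0494], [0.4297, -0.0181, 0.0496], [0.5282, 0.1275, 0.066], [0.4854, -0.0331, 0.0663], [0.5755, 0.1158, 0.0797], [0.532, -0.0464, 0.0794]]
[ 4.509e-01  6.220e-02  4.750e-02 -2.621e-01  2.798e-01 -1.000e-04] [-0.95 -0.4   1.08  0.11 -1.19 -0.27  1.1   0.3  -0.5   0.17  0.54  0.36
 -0.57 -0.62 -0.56 -0.66 -0.52 -0.45 -0.05 -0.04]
[ 0.4508  0.0622  0.0478 -0.2611  0.2752 -0.0029]
```

```bash
cat > rect.py <<'E'
from deck import *
def fitrect(z,poly0,zt,L,W,shrink=0):
    """mask by colour+window, deproject to plane zt, fit min-area rect"""
def toplane(z,uv,zt):
    f,cx,cy=K(z); T=np.array(z['cam_to_world']); d=np.c_[(uv[:,0]-cx)/f,(uv[:,1]-cy)/f,np.ones(len(uv))]@T[:3,:3].T
    o=T[:3,3]; t=(zt-o[2])/d[:,2]; return o+d*t[:,None]
def rect(z,mask,zt):
    cs,_=cv2.findContours(mask.astype(np.uint8),cv2.RETR_EXTERNAL,cv2.CHAIN_APPROX_NONE)
    c=max(cs,key=cv2.contourArea)[:,0,:].astype(float)
    # pixel corners: dilate half a pixel ignored
    X=toplane(z,c,zt)[:,:2]*1000
    (cx,cy),(a,b),ang=cv2.minAreaRect(X.astype(np.float32))
    if a<b: a,b,ang=b,a,ang-90
    return (cx,cy),(a,b),ang
E
python3 - <<'E'
from rect import *
z=dict(np.load('/tmp/w3.npz')); P=cloud(z); c=z['color'].astype(int)
print(c[145,300],c[95,178],c[20,160],c[100,260])
red=(c[...,2]-c[...,0]>95)&(c[...,1]<140)
m=np.zeros(red.shape,bool); m[85:210,262:336]=red[85:210,262:336]
q=P[m]; print('long',m.sum(),rect(z,m,.008),np.median(q[:,2]))
m=np.zeros(red.shape,bool); m[20:170,110:235]=red[20:170,110:235]
q=P[m]; print('mid red',m.sum(),np.median(q[:,2]), rect(z,m,.043))
hm=np.zeros(red.shape,bool); hm[5:180,100:245]=(P[5:180,100:245,2]>.036); print('tray by height',rect(z,hm,.044), np.median(P[hm][:,2]))
mm=cv2.morphologyEx(((c.max(2)<150)&hm).astype(np.uint8),cv2.MORPH_OPEN,np.ones((2,2)))
for n in ('scene0','side0','w1'):
    zz=dict(np.load('/tmp/'+n+'.npz'));
z1=dict(np.load('/tmp/w1.npz')); c1=z1['color'].astype(int); r1=(c1[...,2]-c1[...,0]>95)&(c1[...,1]<140)
m=np.zeros(red.shape,bool); m[80:185,235:335]=r1[80:185,235:335]; print('short',rect(z1,m,.008))
# w2 long
z2=dict(np.load('/tmp/w2.npz')); c2=z2['color'].astype(int); r1=(c2[...,2]-c2[...,0]>95)&(c2[...,1]<140)
m=np.zeros(red.shape,bool); m[110:235,25:130]=r1[110:235,25:130]; print('long w2',rect(z2,m,.008))
a=cv2.imread('pics/w3.png')[0:220,90:350]; cv2.imwrite('pics/c4.png',cv2.resize(a,None,fx=2.6,fy=2.6,interpolation=cv2.INTER_CUBIC))
E
```

```text
[ 62 128 217] [ 58 120 204] [ 43  79 139] [132 209 220]
long 6138 ((502.5595703125, 285.13409423828125), (128.60919189453125, 65.17228698730469), 19.463092803955078) 0.006958379740152398
mid red 7757 0.042068695271598844 ((501.0283508300781, 429.97894287109375), (104.41911315917969, 65.11051177978516), -4.0621185302734375)
tray by height ((500.1679992675781, 429.25958251953125), (127.547119140625, 88.62226867675781), -4.083488464355469) 0.042219896539582163
short ((538.1636352539062, -321.770751953125), (78.89045715332031, 65.10615539550781), -12.07275390625)
long w2 ((502.7689208984375, 283.6085205078125), (129.10354614257812, 64.60887145996094), 19.42432403564453)
```

View pics/c4.png

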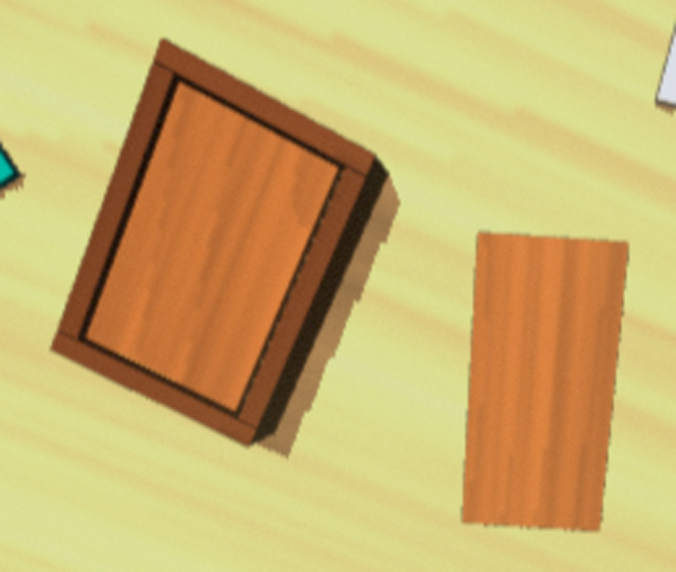

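```bash
python3 - <<'E'
from rect import *
z=dict(np.load('/tmp/w3.npz')); P=cloud(z)
s=env.observe(); p=np.array(s['position']);R=np.array(s['tool_rot'])
T=(P-p)@R
for u0,u1 in ((100,185),(370,440)):
    q=T[255:345,u0:u1].reshape(-1,3); q=q[(q[:,2]<.05)&(q[:,2]>-.1)]
    print(len(q),np.percentile(q[:,2],[50,90,98,100]).round(4), q[np.argsort(q[:,2])[-5:]].round(4).tolist())
plan([0.5027,0.2845,0.05],down(np.radians(19.45)))
E
```

```text
4483 [-0.0279 -0.0073 -0.0009  0.0031] [[0.0029, -0.0451, 0.0022], [0.0072, -0.0452, 0.0023], [0.0067, -0.0452, 0.0023], [0.0019, -0.0452, 0.0023], [0.002, -0.0454, 0.0031]]
3893 [-0.0249 -0.0062 -0.0005  0.0029] [[0.0017, 0.0405, 0.0023], [-0.0023, 0.0405, 0.0024], [-0.0029, 0.0406, 0.0026], [0.0004, 0.0408, 0.0028], [0.0028, 0.0406, 0.0029]]
4 [{"grip":-1,"x":0.0092,"y":0.0052,"z":0.0549,"rx":0,"ry":0,"rz":0.0149},{"grip":-1,"x":0.0092,"y":0.005,"z":0.0549,"rx":0,"ry":0,"rz":0.0149},{"grip":-1,"x":0.0093,"y":0.0049,"z":0.0549,"rx":0,"ry":0,"rz":0.0149},{"grip":-1,"x":0.0094,"y":0.0048,"z":0.0549,"rx":0,"ry":0,"rz":0.0149}]
```

Emit:
{"api": "play_rows", "payload": {
  "commands": [
    {"grip": -1, "x": 0.0092, "y": 0.0052, "z": 0.0549, "rx": 0, "ry": 0, "rz": 0.0149},
    {"grip": -1, "x": 0.0092, "y": 0.005, "z": 0.0549, "rx": 0, "ry": 0, "rz": 0.0149},
    {"grip": -1, "x": 0.0093, "y": 0.0049, "z": 0.0549, "rx": 0, "ry": 0, "rz": 0.0149},
    {"grip": -1, "x": 0.0094, "y": 0.0048, "z": 0.0549, "rx": 0, "ry": 0, "rz": 0.0149},
    {"grip": -1, "x": 0, "y": 0, "z": 0, "rx": 0, "ry": 0, "rz": 0}
  ]
}}

```text
time_s: 4.9
position: [0.5021, 0.2822, 0.0476]
tool_rot: [[0.944, 0.329, -0.007], [0.329, -0.944, -0.003], [-0.007, 0.0, -1.0]]
ft_force: [-0.5, -0.0, 1.2]
grip_width: 0.0852
```

```bash
python3 - <<'E'
from rect import *
im=snap('wrist','w4')
s=env.observe(); p=np.array(s['position']);R=np.array(s['tool_rot']); print(s['time_s'],p,np.degrees(np.arctan2(R[1,0],R[0,0])))
z=dict(np.load('/tmp/w4.npz')); c=z['color'].astype(int); P=cloud(z); T=(P-p)@R
red=(c[...,2]-c[...,0]>95)&(c[...,1]<140)
m=red&(abs(T[...,0])<.12)&(abs(T[...,1])<.04)&(P[...,2]<.02)
q=P[m]; print(m.sum(),np.median(q[:,2]),rect(z,m,.008))
for u0,u1 in ((100,185),(370,440)):
    q=T[255:345,u0:u1].reshape(-1,3); q=q[(q[:,2]<.005)&(q[:,2]>-.1)]
    print(q[np.argsort(q[:,2])[-3:]].round(4).tolist())
E
```

```text
4.95 [0.5030424  0.28322223 0.05046526] 19.280256789851283
16470 0.006876699624224519 ((527.968994140625, 294.06146240234375), (75.8934097290039, 65.40748596191406), 19.1827392578125)
[[0.0002, -0.043, 0.0048], [0.0012, -0.0429, 0.0048], [0.0059, -0.043, 0.005]]
[[0.0046, 0.0428, 0.0046], [0.005, 0.0427, 0.0046], [0.0001, 0.0427, 0.0048]]
```

View pics/w4.png

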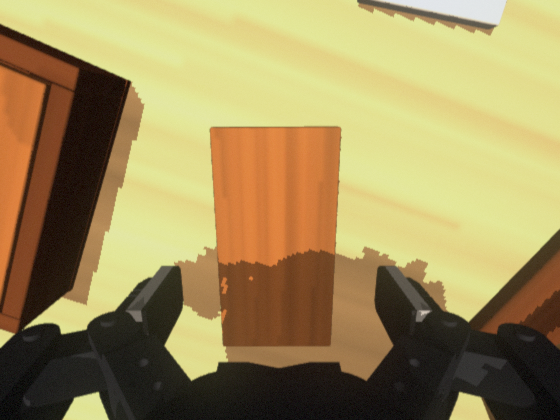

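```bash
python3 - <<'E'
from rect import *
z=dict(np.load('/tmp/w4.npz'))
X=toplane(z,np.array([(210,127.5),(341,126.5),(331,346.),(226,346.)]),.008)*1000
print(X.round(1).tolist(),X.mean(0)); 
print(np.linalg.norm(X[0]-X[1]),np.linalg.norm(X[1]-X[2]),np.linalg.norm(X[0]-X[3]), np.degrees(np.arctan2(*( (X[0]+X[1]-X[2]-X[3])[[1,0]]))))
s=env.observe(); print(s['position'],env.observe()['position'])
plan([X.mean(0)[0]/1000,X.mean(0)[1]/1000,0.0102],down(np.radians(19.3)),n=2)
E
```

```text
[[553.0, 336.7, 8.0], [574.8, 275.7, 8.0], [453.7, 232.5, 8.0], [432.7, 292.6, 8.0]] [503.56975557 284.361924     8.        ]
64.79397263897361 128.5684854736263 128.12188614200412 19.871314200801244
[0.5030424  0.28322223 0.05046526] [0.5030424  0.28322223 0.05046526]
2 [{"grip":-1,"x":0.0005,"y":-0.0005,"z":0.0201,"rx":0,"ry":0.0011,"rz":0},{"grip":-1,"x":0.0005,"y":-0.0005,"z":0.0201,"rx":0,"ry":0.0011,"rz":0}]
```

Emit:
{"api": "play_rows", "payload": {
  "commands": [
    {"grip": -1, "x": 0.0005, "y": -0.0005, "z": 0.02, "rx": 0, "ry": 0.001, "rz": 0},
    {"grip": -1, "x": 0.0005, "y": -0.0005, "z": 0.02, "rx": 0, "ry": 0.001, "rz": 0},
    {"grip": -1, "x": 0, "y": 0, "z": 0, "rx": 0, "ry": 0, "rz": 0},
    {"grip": 1, "x": 0, "y": 0, "z": 0, "rx": 0, "ry": 0, "rz": 0},
    {"grip": 1, "x": 0, "y": 0, "z": 0, "rx": 0, "ry": 0, "rz": 0},
    {"grip": 1, "x": 0, "y": 0, "z": 0, "rx": 0, "ry": 0, "rz": 0}
  ],
  "squeeze": 40
}}

```text
time_s: 5.7
position: [0.5041, 0.2865, 0.0132]
tool_rot: [[0.943, 0.333, 0.005], [0.333, -0.943, 0.002], [0.006, 0.0, -1.0]]
ft_force: [-1.6, -2.1, 10.4]
grip_width: 0.0641
```

```bash
python3 - <<'E'
from h import *
s=env.observe(); print(s)
E
```

```text
{'time_s': 5.7, 'q': array([ 1.79276624e+01,  3.94610712e+01,  8.61710360e+01, -1.59269939e-02,
        5.40423670e+01,  8.85047932e+01]), 'qvel': array([-0.04668513, -0.07038188,  0.05522332,  0.03672417, -0.04074217,
        0.03340265]), 'joint_efforts': array([ 5.17427176e-01, -4.69284296e+01, -1.44299269e+01,  2.01844079e-01,
       -6.27075713e-01, -1.95729994e-02]), 'position': array([0.50413186, 0.28653765, 0.01319121]), 'tool_rot': array([[ 9.43020393e-01,  3.32689892e-01,  5.47488665e-03],
       [ 3.32686562e-01, -9.43036211e-01,  1.53476693e-03],
       [ 5.67361781e-03,  3.74104704e-04, -9.99983835e-01]]), 'ft_force': array([-1.59937984, -2.05135689, 10.39384782]), 'wrist_torque': array([-0.23796397,  0.34837909, -0.05556636]), 'grip_width': 0.06413004090554837}
```

Emit:
{"api": "play_rows", "payload": {
  "commands": [
    {"grip": 1, "x": 0, "y": 0, "z": -0.03, "rx": 0, "ry": 0, "rz": 0},
    {"grip": 1, "x": 0, "y": 0, "z": -0.06, "rx": 0, "ry": 0, "rz": 0},
    {"grip": 1, "x": 0, "y": 0, "z": -0.06, "rx": 0, "ry": 0, "rz": 0},
    {"grip": 1, "x": 0, "y": 0, "z": -0.03, "rx": 0, "ry": 0, "rz": 0},
    {"grip": 1, "x": 0, "y": 0, "z": 0, "rx": 0, "ry": 0, "rz": 0},
    {"grip": 1, "x": 0, "y": 0, "z": 0, "rx": 0, "ry": 0, "rz": 0}
  ]
}}

```text
time_s: 6.45
position: [0.5023, 0.2861, 0.1899]
tool_rot: [[0.943, 0.333, 0.001], [0.333, -0.943, 0.0], [0.001, -0.0, -1.0]]
ft_force: [0.3, -0.4, -0.6]
grip_width: 0.0639
```

```bash
python3 - <<'E'
from rect import *
s=env.observe(); p=np.array(s['position']);R=np.array(s['tool_rot']); print(s['time_s'],p,R.round(3).tolist(),s['grip_width'],s['ft_force'])
im=snap('wrist','w5'); s=env.observe(); p=np.array(s['position']);R=np.array(s['tool_rot']); print(p)
z=im; P=cloud(z); T=(P-p)@R
np.save('/tmp/T5.npy',T)
for u,v in ((275,150),(275,200),(275,250),(275,300),(230,300),(320,300)): print(u,v,T[v,u].round(4))
E
```

```text
6.45 [0.50225408 0.28609437 0.18994184] [[0.943, 0.333, 0.001], [0.333, -0.943, 0.0], [0.001, -0.0, -1.0]] 0.06390345342226303 [ 0.31362036 -0.41954526 -0.56617045]
[0.50220376 0.28607753 0.18945008]
275 150 [ 0.0583 -0.0022  0.0062]
275 200 [ 0.0373 -0.0022  0.0066]
275 250 [ 0.0145 -0.0023  0.0065]
275 300 [-0.01   -0.0024  0.0057]
230 300 [-0.0103 -0.0233  0.0062]
320 300 [-0.0104  0.0185  0.0064]
```

View pics/w5.png

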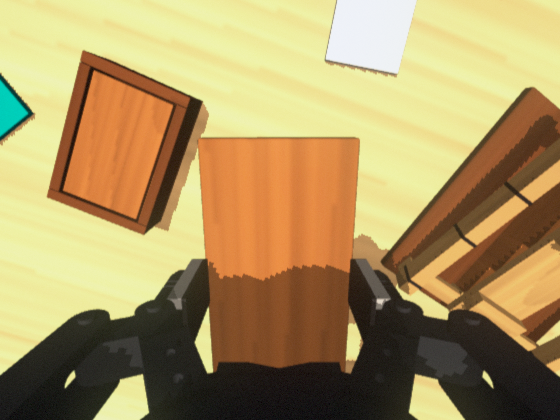

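```bash
python3 - <<'E'
from rect import *
z=dict(np.load('/tmp/w5.npz')); s=env.observe(); p=np.array(s['position']);R=np.array(s['tool_rot'])
T=np.load('/tmp/T5.npy'); c=z['color'].astype(int)
red=(c[...,2]-c[...,0]>95)&(c[...,1]<150)
f,cx,cy=K(z); 
# shingle top plane tool z=.0063 -> world plane
zt=p[2]-.0063
def tool(uv): return (toplane(z,np.array(uv,float),zt)-p)@R*1000
for v in (150,180,210,240):
    u=np.where(red[v,180:380])[0]+180; print(v,u.min(),u.max(),tool([(u.min()-.5,v),(u.max()+.5,v)]).round(1).tolist())
for u in (215,280,345):
    v=np.where(red[100:200,u])[0]+100; print(u,v.min(),tool([(u,v.min()-.5)]).round(1).tolist())
print('fingers',[ (v,T[v,u].round(4).tolist()) for v,u in ((262,198),(262,360),(275,200),(275,358))])
E
```

```text
150 193 358 [[58.3, -35.7, 6.3], [58.2, 31.8, 6.3]]
180 181 356 [[45.9, -41.6, 6.3], [45.9, 31.7, 6.3]]
210 203 354 [[33.0, -33.3, 6.3], [33.0, 31.7, 6.3]]
240 205 370 [[19.3, -33.3, 6.3], [19.3, 39.6, 6.3]]
215 138 [[63.2, -26.3, 6.3]]
280 138 [[63.2, -0.1, 6.3]]
345 138 [[63.2, 26.0, 6.3]]
fingers [(262, [0.0108, -0.0357, 0.0019]), (262, [0.0115, 0.0341, 0.0004]), (275, [0.0098, -0.0325, -0.0083]), (275, [0.0106, 0.0309, -0.0101])]
```

```bash
python3 - <<'E'
from rect import *
z=dict(np.load('/tmp/w2.npz')); P=cloud(z); c=z['color'].astype(int); g=z['color'].max(2)
v=np.load('/tmp/deck1.npy'); v[2]=.05
o,R=pose(v); D=(P-o)@R*1000
# lath tops
for sg in (1,-1):
    m=(abs(D[...,2])<5)&(abs(D[...,1]-sg*85)<11)&(D[...,0]>-10)&(D[...,0]<190)
    q=D[m]; A=np.c_[q[:,0],np.ones(len(q))]
    print(sg,len(q),'z fit',np.linalg.lstsq(A,q[:,2],rcond=None)[0].round(4), 'y',np.percentile(q[:,1],[2,50,98]).round(1))
    for lo,hi in ((10,50),(65,100),(115,180)):
        k=(q[:,0]>lo)&(q[:,0]<hi)&(abs(q[:,2])<2.5); print('  ',lo,np.percentile(q[k,1],[2,98]).round(1), np.median(q[k,2]).round(2))
    for xl in (0,60,110):
        k=(abs(q[:,0]-xl)<7)&(g[m]<110)&(abs(q[:,1]-sg*85)<6); print('   mark',xl,k.sum(),np.median(q[k],0).round(1) if k.sum() else '')
# battens
m=(abs(D[...,1])<40)&(abs(D[...,2])<4)&(D[...,0]>-20)&(D[...,0]<210); q=D[m]
for x in range(-10,210,10):
    k=(abs(q[:,0]-x)<5); 
    if k.sum()>5: print(x,k.sum(),np.percentile(q[k,1],[2,98]).round(1),np.median(q[k,2]).round(1))
z=dict(np.load('/tmp/w3.npz')); P=cloud(z); D=(P-o)@R*1000; g=z['color'].max(2)
for sg in (1,-1):
    m=(abs(D[...,2])<5)&(abs(D[...,1]-sg*85)<11)&(D[...,0]>-10)&(D[...,0]<190); q=D[m]
    print('w3',len(q),np.percentile(q[:,1],[2,50,98]).round(1),np.median(q[:,2]).round(2))
    for xl in (0,60,110):
        k=(abs(q[:,0]-xl)<7)&(g[m]<110)&(abs(q[:,1]-sg*85)<6); print('   mark',xl,k.sum(),np.median(q[k],0).round(1) if k.sum() else '')
E
```

```text
1 2713 z fit [-6.000e-04 -1.026e+00] y [78.6 85.3 92.6]
   10 [78.7 92.5] -0.99
   65 [78.6 92.5] -0.94
   115 [78.7 92.4] -0.98
   mark 0 13 [ 0.4 84.5 -0.5]
   mark 60 17 [60.5 86.4 -0.3]
   mark 110 25 [110.6  85.   -0.3]
-1 2394 z fit [-0.0011 -0.9639] y [-90.9 -83.8 -77.1]
   10 [-91.  -77.3] -0.97
   65 [-90.9 -77.4] -1.02
   115 [-90.9 -77.2] -1.02
   mark 0 28 [  0.3 -85.   -0.3]
   mark 60 16 [ 60.5 -85.7  -0. ]
   mark 110 21 [110.3 -84.6  -0.6]
10 267 [-26.2  27.5] -1.0
20 372 [-26.1  27.8] -1.0
30 23 [-24.5  27.3] -2.4
100 300 [-26.   27.7] -1.0
110 497 [-26.   27.7] -1.0
120 140 [-26.3  27.2] -1.2
160 104 [-25.7  27.6] 0.1
190 65 [-26.   27.3] -0.2
w3 3135 [78.8 86.9 93.1] -1.19
   mark 0 18 [ 0.3 85.7 -0.4]
   mark 60 23 [60.2 85.5 -0.6]
   mark 110 32 [110.   84.7  -0.5]
w3 901 [-91.1 -82.  -76.4] -1.26
   mark 0 13 [  0.  -85.5  -0.7]
   mark 60 14 [ 60.2 -84.7  -0.5]
   mark 110 0
```

```bash
cat > place.py <<'E'
from rect import *
v=np.load('/tmp/deck1.npy'); v=np.array([v[0],v[1],.050,v[3],.28,0])
o,Rd=pose(v); o=o+Rd@np.array([.0003,.0003,0])
Rt=Rd@np.diag([1,-1,-1.])
def tcp(x,y,z): return o+Rd@(np.array([x,y,z])/1000)
def indeck():
    s=env.observe(); return (np.array(s['position'])-o)@Rd*1000, Ro.from_matrix(Rt.T@np.array(s['tool_rot'])).as_rotvec()
E
python3 - <<'E'
from place import *
print(o,Rd.round(3).tolist(),tcp(66.4,0,14.2))
plan(tcp(66.4,0,64),Rt,grip=1)
plan(tcp(66.4,0,20),Rt,grip=1,p0=tcp(66.4,0,64),R0=Rt,n=2)
E
```

```text
[0.4512479  0.0624464  0.05008291] [[0.928, 0.259, -0.267], [-0.249, 0.966, 0.072], [0.276, -0.0, 0.961]] [0.50909248 0.04692878 0.08207991]
5 [{"grip":1,"x":-0.0169,"y":0.044,"z":0.0119,"rx":-0.0168,"ry":0.0544,"rz":0.1194},{"grip":1,"x":-0.0122,"y":0.0455,"z":0.0119,"rx":-0.0168,"ry":0.0544,"rz":0.1194},{"grip":1,"x":-0.0073,"y":0.0465,"z":0.0121,"rx":-0.0168,"ry":0.0544,"rz":0.1194},{"grip":1,"x":-0.0024,"y":0.0469,"z":0.0126,"rx":-0.0168,"ry":0.0544,"rz":0.1194},{"grip":1,"x":0.0025,"y":0.0467,"z":0.0134,"rx":-0.0168,"ry":0.0544,"rz":0.1194}]
2 [{"grip":1,"x":0,"y":0,"z":0.022,"rx":0,"ry":0,"rz":0},{"grip":1,"x":0,"y":0,"z":0.022,"rx":0,"ry":0,"rz":0}]
```

Emit:
{"api": "play_rows", "payload": {
  "commands": [
    {"grip": 1, "x": -0.0169, "y": 0.044, "z": 0.0119, "rx": -0.0168, "ry": 0.0544, "rz": 0.1194},
    {"grip": 1, "x": -0.0122, "y": 0.0455, "z": 0.0119, "rx": -0.0168, "ry": 0.0544, "rz": 0.1194},
    {"grip": 1, "x": -0.0073, "y": 0.0465, "z": 0.0121, "rx": -0.0168, "ry": 0.0544, "rz": 0.1194},
    {"grip": 1, "x": -0.0024, "y": 0.0469, "z": 0.0126, "rx": -0.0168, "ry": 0.0544, "rz": 0.1194},
    {"grip": 1, "x": 0.0025, "y": 0.0467, "z": 0.0134, "rx": -0.0168, "ry": 0.0544, "rz": 0.1194},
    {"grip": 1, "x": 0, "y": 0, "z": 0, "rx": 0, "ry": 0, "rz": 0},
    {"grip": 1, "x": 0, "y": 0, "z": 0, "rx": 0, "ry": 0, "rz": 0}
  ]
}}

```text
time_s: 7.38
position: [0.4964, 0.051, 0.1304]
tool_rot: [[0.928, -0.258, 0.268], [-0.249, -0.966, -0.07], [0.277, -0.001, -0.961]]
ft_force: [0.5, 0.2, -0.6]
grip_width: 0.0638
```

```bash
python3 - <<'E'
from place import *
im=snap('wrist','w6'); print(env.observe()['time_s'],*indeck()); print(env.observe()['ft_force'])
z=im; P=cloud(z); D=(P-o)@Rd*1000; g=z['color'].max(2)
for sg in (1,-1):
    m=(abs(D[...,2])<5)&(abs(D[...,1]-sg*85)<11)&(D[...,0]>-10)&(D[...,0]<190); q=D[m]
    if len(q)>10: print('w6',len(q),np.percentile(q[:,1],[2,50,98]).round(1),np.median(q[:,2]).round(2))
    for xl in (0,60,110):
        k=(abs(q[:,0]-xl)<7)&(g[m]<110)&(abs(q[:,1]-sg*85)<6); print('   mark',xl,k.sum(),np.median(q[k],0).round(1) if k.sum() else '')
plan(tcp(66.4,0,18),Rt,grip=1,n=2)
E
```

```text
7.425 [67.1145675   1.04798831 64.54602997] [ 0.00174286  0.00132835 -0.0010557 ]
[ 0.36219847  0.85447023 -0.45274868]
w6 7461 [78.3 84.9 92.3] -1.28
   mark 0 0 
   mark 60 56 [60.  85.  -0.7]
   mark 110 81 [110.1  84.7  -0.6]
w6 7538 [-91.2 -83.8 -77.1] -1.29
   mark 0 0 
   mark 60 53 [ 60.2 -85.3  -0.5]
   mark 110 80 [109.9 -84.9  -0.8]
2 [{"grip":1,"x":-0.0004,"y":0.0006,"z":0.0233,"rx":-0.0009,"ry":-0.0007,"rz":0.0005},{"grip":1,"x":-0.0004,"y":0.0005,"z":0.0233,"rx":-0.0009,"ry":-0.0007,"rz":0.0005}]
```

View pics/w6.png

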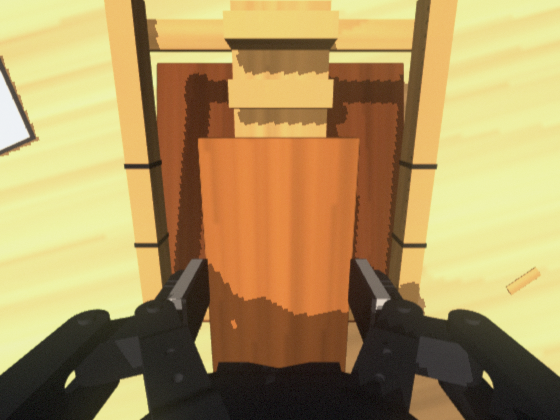

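Emit:
{"api": "play_rows", "payload": {
  "commands": [
    {"grip": 1, "x": -0.0004, "y": 0.0006, "z": 0.0233, "rx": -0.0009, "ry": -0.0007, "rz": 0.0005},
    {"grip": 1, "x": -0.0004, "y": 0.0005, "z": 0.0233, "rx": -0.0009, "ry": -0.0007, "rz": 0.0005},
    {"grip": 1, "x": 0, "y": 0, "z": 0.001, "rx": 0, "ry": 0, "rz": 0},
    {"grip": 1, "x": 0, "y": 0, "z": 0.001, "rx": 0, "ry": 0, "rz": 0},
    {"grip": 1, "x": 0, "y": 0, "z": 0.001, "rx": 0, "ry": 0, "rz": 0}
  ]
}}

```text
time_s: 8.05
position: [0.5091, 0.0467, 0.0838]
tool_rot: [[0.928, -0.26, 0.269], [-0.249, -0.966, -0.072], [0.278, -0.0, -0.96]]
ft_force: [0.2, -0.3, -1.2]
grip_width: 0.0638
```

```bash
python3 - <<'E'
from place import *
s=env.observe(); print(s['time_s'],*indeck()); print(s['ft_force'],s['wrist_torque'])
E
```

```text
8.05 [66.90320984 -0.25946062 15.85326136] [7.81656949e-06 2.10308421e-03 6.41770081e-04]
[ 0.24735565 -0.26688268 -1.20926333] [ 0.03545962  0.13569806 -0.00464929]
```

Emit:
{"api": "play_rows", "payload": {
  "commands": [
    {"grip": 1, "x": -0.0005, "y": -0.0002, "z": 0.001, "rx": 0, "ry": -0.002, "rz": 0},
    {"grip": 1, "x": 0, "y": 0, "z": 0.0005, "rx": 0, "ry": 0, "rz": 0},
    {"grip": 1, "x": 0, "y": 0, "z": 0, "rx": 0, "ry": 0, "rz": 0}
  ]
}}

```text
time_s: 8.43
position: [0.5088, 0.0466, 0.0815]
tool_rot: [[0.928, -0.26, 0.266], [-0.25, -0.966, -0.072], [0.275, 0.0, -0.961]]
ft_force: [0.5, 0.9, -0.7]
grip_width: 0.0637
```

```bash
python3 - <<'E'
from place import *
s=env.observe(); print(s['time_s'],*indeck()); print(s['ft_force'],s['wrist_torque'])
E
```

```text
8.425 [66.04066245 -0.42973508 13.70385242] [-0.00036872 -0.00123472  0.00124929]
[ 0.49663165  0.91383209 -0.67254912] [-0.0530926   0.19316208 -0.00765124]
```

Emit:
{"api": "play_rows", "payload": {
  "commands": [
    {"grip": 1, "x": 0.0002, "y": -0.0003, "z": 0.0007, "rx": 0, "ry": 0.001, "rz": 0},
    {"grip": 1, "x": 0, "y": 0, "z": 0.0007, "rx": 0, "ry": 0, "rz": 0},
    {"grip": 1, "x": 0, "y": 0, "z": 0, "rx": 0, "ry": 0, "rz": 0}
  ]
}}

```text
time_s: 8.8
position: [0.5092, 0.0467, 0.0809]
tool_rot: [[0.928, -0.26, 0.267], [-0.25, -0.966, -0.072], [0.277, 0.0, -0.961]]
ft_force: [-6.0, -0.9, 11.3]
grip_width: 0.0635
```

```bash
python3 - <<'E'
from place import *
s=env.observe(); print(s['time_s'],*indeck()); print(s['ft_force'],s['wrist_torque'])
E
```

```text
8.8 [66.24615369 -0.1729118  13.00961935] [-0.00050268  0.00031806  0.00102133]
[-6.04562582 -0.94070658 11.25626134] [-0.09305272  0.52703363 -0.07706394]
```

Emit:
{"api": "play_rows", "payload": {
  "commands": [
    {"grip": -1, "x": 0, "y": 0, "z": 0, "rx": 0, "ry": 0, "rz": 0},
    {"grip": -1, "x": 0, "y": 0, "z": 0, "rx": 0, "ry": 0, "rz": 0},
    {"grip": -1, "x": 0, "y": 0, "z": 0, "rx": 0, "ry": 0, "rz": 0},
    {"grip": -1, "x": 0, "y": 0, "z": -0.02, "rx": 0, "ry": 0, "rz": 0},
    {"grip": -1, "x": -0.03, "y": 0, "z": -0.05, "rx": 0, "ry": 0, "rz": 0},
    {"grip": -1, "x": -0.03, "y": 0, "z": -0.05, "rx": 0, "ry": 0, "rz": 0},
    {"grip": -1, "x": -0.03, "y": 0, "z": 0, "rx": 0, "ry": 0, "rz": 0},
    {"grip": -1, "x": 0, "y": 0, "z": 0, "rx": 0, "ry": 0, "rz": 0}
  ]
}}

```text
time_s: 9.8
position: [0.3922, 0.0784, 0.1706]
tool_rot: [[0.928, -0.259, 0.266], [-0.249, -0.966, -0.072], [0.275, 0.0, -0.961]]
ft_force: [0.9, -0.1, -0.6]
grip_width: 0.0857
```

```bash
cat > chk.py <<'E'
from place import *
def plane_deck(z,uv,zd):
    f,cx,cy=K(z); T=np.array(z['cam_to_world']); d=np.c_[(uv[:,0]-cx)/f,(uv[:,1]-cy)/f,np.ones(len(uv))]@T[:3,:3].T@Rd
    oo=(T[:3,3]-o)@Rd; t=(zd/1000-oo[2])/d[:,2]; return (oo+d*t[:,None])*1000
def laths(z):
    P=cloud(z); D=(P-o)@Rd*1000; g=z['color'].max(2)
    for sg in (1,-1):
        m=(abs(D[...,2])<5)&(abs(D[...,1]-sg*85)<11)&(D[...,0]>-10)&(D[...,0]<190); q=D[m]
        if len(q)>10: print('lath',len(q),np.percentile(q[:,1],[2,50,98]).round(1),np.median(q[:,2]).round(2))
        for xl in (0,60,110):
            k=(abs(q[:,0]-xl)<7)&(g[m]<110)&(abs(q[:,1]-sg*85)<6); print('   mark',xl,k.sum(),np.median(q[k],0).round(1) if k.sum() else '')
    return D
E
python3 - <<'E'
from chk import *
im=snap('wrist','w7'); s=env.observe(); print(s['time_s'],*indeck()); D=laths(im)
c=im['color'].astype(int); red=(c[...,2]-c[...,0]>80)&(c[...,1]<150)&(D[...,2]>3)&(D[...,2]<12)&(abs(D[...,1])<50)&(D[...,0]>-30)&(D[...,0]<160)
q=D[red]; print(red.sum(),np.percentile(q,[1,50,99],axis=0).round(1).tolist(), cv2.minAreaRect(q[:,:2].astype(np.float32)))
A=np.c_[q[:,:2],np.ones(len(q))]; print(np.linalg.lstsq(A,q[:,2],rcond=None)[0])
E
```

```text
9.85 [-2.39599504e+01  1.27451196e-01  1.32491975e+02] [-1.69741154e-04  8.89795845e-05  7.15046126e-04]
lath 3779 [78.3 85.  92.3] -1.23
   mark 0 45 [ 0.1 85.1 -0.7]
   mark 60 50 [59.5 85.2 -0.6]
   mark 110 67 [109.9  85.1  -0.6]
lath 3779 [-91.2 -83.9 -77.2] -1.27
   mark 0 46 [ -0.  -85.   -0.6]
   mark 60 47 [ 60.1 -85.1  -0.7]
   mark 110 65 [109.7 -84.8  -0.6]
16124 [[-0.2, -31.6, 5.1], [67.2, 0.4, 6.7], [121.4, 32.8, 8.4]] ((60.72195053100586, 0.6290245056152344), (66.11283111572266, 124.36560821533203), 89.94393157958984)
[-7.12070361e-04 -9.79185274e-05  6.79631966e+00]
```

View pics/w7.png

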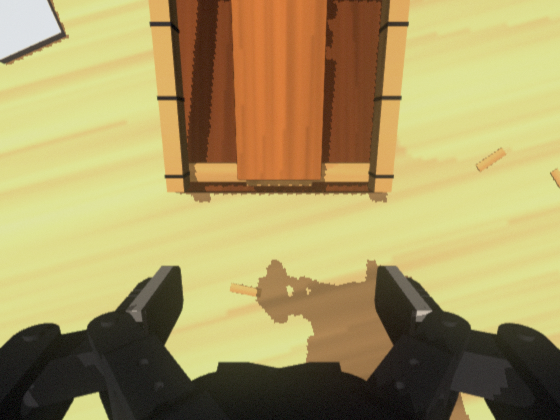

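```bash
cat > tray.py <<'E'
from chk import *
tc=np.array([.5007,.4297,0]); ty=np.radians(-4.08)
Rz=Ro.from_euler('z',ty).as_matrix()
def tw(x,y,z): return tc+Rz@(np.array([x,y,z])/1000)
def Rtool(pit): return Rz@Ro.from_euler('y',-pit).as_matrix()@np.diag([1,-1,-1.])
def intray():
    s=env.observe(); return (np.array(s['position'])-tc)@Rz*1000
E
python3 - <<'E'
from tray import *
z=dict(np.load('/tmp/w7.npz')); print(plane_deck(z,np.array([(245,180.),(320,180.)]),8).round(1))
plan(tw(-40,0,75),Rtool(0),grip=1,vmax=.056)
E
```

```text
[[ -1.6  27.    8. ]
 [ -1.7 -31.7   8. ]]
7 [{"grip":1,"x":-0.0075,"y":-0.0514,"z":0.0121,"rx":0.0038,"ry":-0.0399,"rz":-0.0272},{"grip":1,"x":-0.0056,"y":-0.0515,"z":0.0125,"rx":0.0038,"ry":-0.0399,"rz":-0.0272},{"grip":1,"x":-0.0037,"y":-0.0516,"z":0.0129,"rx":0.0038,"ry":-0.0399,"rz":-0.0272},{"grip":1,"x":-0.0018,"y":-0.0516,"z":0.0132,"rx":0.0038,"ry":-0.0399,"rz":-0.0272},{"grip":1,"x":0.0001,"y":-0.0516,"z":0.0135,"rx":0.0038,"ry":-0.0399,"rz":-0.0272},{"grip":1,"x":0.0021,"y":-0.0515,"z":0.0136,"rx":0.0038,"ry":-0.0399,"rz":-0.0272},{"grip":1,"x":0.004,"y":-0.0514,"z":0.0137,"rx":0.0038,"ry":-0.0399,"rz":-0.0272}]
```

Emit:
{"api": "play_rows", "payload": {
  "commands": [
    {"grip": 1, "x": -0.0075, "y": -0.0514, "z": 0.0121, "rx": 0.0038, "ry": -0.0399, "rz": -0.0272},
    {"grip": 1, "x": -0.0056, "y": -0.0515, "z": 0.0125, "rx": 0.0038, "ry": -0.0399, "rz": -0.0272},
    {"grip": 1, "x": -0.0037, "y": -0.0516, "z": 0.0129, "rx": 0.0038, "ry": -0.0399, "rz": -0.0272},
    {"grip": 1, "x": -0.0018, "y": -0.0516, "z": 0.0132, "rx": 0.0038, "ry": -0.0399, "rz": -0.0272},
    {"grip": 1, "x": 0.0001, "y": -0.0516, "z": 0.0135, "rx": 0.0038, "ry": -0.0399, "rz": -0.0272},
    {"grip": 1, "x": 0.0021, "y": -0.0515, "z": 0.0136, "rx": 0.0038, "ry": -0.0399, "rz": -0.0272},
    {"grip": 1, "x": 0.004, "y": -0.0514, "z": 0.0137, "rx": 0.0038, "ry": -0.0399, "rz": -0.0272},
    {"grip": 1, "x": 0, "y": 0, "z": 0, "rx": 0, "ry": 0, "rz": 0}
  ]
}}

```text
time_s: 10.85
position: [0.4619, 0.4346, 0.072]
tool_rot: [[0.998, -0.069, -0.002], [-0.069, -0.998, -0.001], [-0.002, 0.001, -1.0]]
ft_force: [0.1, -0.6, 0.2]
grip_width: -0.0004
```

```bash
python3 - <<'E'
from tray import *
z=dict(np.load('/tmp/w7.npz'))
for u in (250,270,300,315): print(u,z['color'][172:190,u].tolist())
im=snap('wrist','w8'); s=env.observe(); print(s['time_s'],intray(),s['tool_rot'].round(3).tolist(),s['grip_width'])
E
```

```text
250 [[58, 120, 205], [63, 123, 208], [60, 121, 205], [54, 119, 203], [58, 121, 205], [58, 121, 204], [60, 120, 203], [53, 105, 169], [46, 85, 120], [49, 86, 118], [53, 90, 121], [51, 92, 121], [52, 91, 122], [53, 88, 123], [41, 74, 117], [41, 72, 121], [40, 71, 119], [40, 72, 118]]
270 [[60, 122, 204], [61, 120, 203], [60, 122, 205], [58, 118, 202], [59, 118, 204], [61, 120, 204], [60, 120, 200], [52, 103, 168], [53, 92, 130], [60, 102, 137], [58, 102, 137], [60, 102, 137], [61, 105, 142], [57, 99, 135], [38, 68, 102], [33, 59, 88], [31, 58, 85], [28, 52, 82]]
300 [[59, 117, 198], [58, 117, 199], [62, 120, 201], [55, 117, 200], [62, 119, 202], [61, 120, 202], [60, 117, 197], [52, 101, 165], [50, 87, 124], [59, 96, 129], [57, 99, 132], [57, 101, 135], [72, 126, 170], [73, 126, 174], [43, 78, 114], [30, 56, 87], [30, 58, 85], [34, 57, 86]]
315 [[55, 111, 187], [58, 111, 187], [58, 112, 188], [58, 113, 188], [57, 112, 187], [54, 111, 185], [52, 108, 182], [50, 99, 158], [48, 91, 129], [53, 89, 122], [30, 63, 92], [33, 57, 84], [30, 53, 82], [32, 56, 83], [33, 59, 84], [30, 56, 83], [31, 55, 84], [32, 55, 83]]
10.9 [-39.13651904   0.61342224  72.89772138] [[0.998, -0.071, -0.002], [-0.071, -0.998, -0.001], [-0.002, 0.001, -1.0]] -0.0002961391163680028
```

View pics/w8.png

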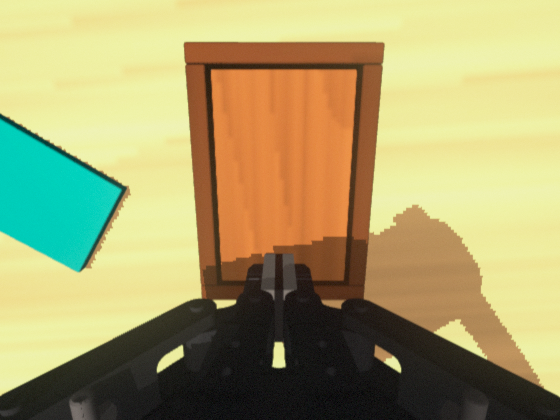

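Emit:
{"api": "play_rows", "payload": {
  "commands": [
    {"grip": 1, "x": -0.001, "y": 0.0005, "z": 0.006, "rx": 0, "ry": 0, "rz": 0},
    {"grip": 1, "x": 0, "y": 0, "z": 0.006, "rx": 0, "ry": 0, "rz": 0},
    {"grip": 1, "x": 0, "y": 0, "z": 0.002, "rx": 0, "ry": 0, "rz": 0},
    {"grip": 1, "x": 0, "y": 0, "z": 0.002, "rx": 0, "ry": 0, "rz": 0},
    {"grip": 1, "x": 0, "y": 0, "z": 0.002, "rx": 0, "ry": 0, "rz": 0},
    {"grip": 1, "x": 0, "y": 0, "z": 0.002, "rx": 0, "ry": 0, "rz": 0},
    {"grip": 1, "x": 0, "y": 0, "z": 0.002, "rx": 0, "ry": 0, "rz": 0}
  ]
}}

```text
time_s: 11.78
position: [0.46, 0.4319, 0.0529]
tool_rot: [[0.997, -0.072, -0.001], [-0.072, -0.997, 0.0], [-0.001, 0.0, -1.0]]
ft_force: [-1.7, -0.5, 2.3]
grip_width: 0.0001
```

```bash
python3 - <<'E'
from tray import *
s=env.observe(); print(s['time_s'],intray(),s['ft_force'],s['wrist_torque'])
E
```

```text
11.775 [-40.72983807  -0.69555013  52.88002085] [-1.70330186 -0.52508221  2.31199711] [ 0.06147723  0.29606362 -0.00360251]
```

Contact with 2.3 N; it is tipping. Continue down gently.

Emit:
{"api": "play_rows", "payload": {
  "commands": [
    {"grip": 1, "x": 0.0005, "y": -0.0005, "z": 0.0018, "rx": 0, "ry": 0, "rz": 0},
    {"grip": 1, "x": 0, "y": 0, "z": 0.0018, "rx": 0, "ry": 0, "rz": 0},
    {"grip": 1, "x": 0, "y": 0, "z": 0.0015, "rx": 0, "ry": 0, "rz": 0}
  ]
}}

```text
time_s: 12.15
position: [0.4606, 0.4323, 0.0476]
tool_rot: [[0.997, -0.072, -0.001], [-0.072, -0.997, -0.0], [-0.001, 0.0, -1.0]]
ft_force: [-2.4, -0.2, 0.4]
grip_width: 0.0003
```

```bash
python3 - <<'E'
from tray import *
im=snap('wrist','w9'); s=env.observe(); print(s['time_s'],intray(),s['ft_force'],s['wrist_torque'])
P=cloud(im); D=(P-tc)@Rz*1000
c=im['color'].astype(int); red=(c[...,2]-c[...,0]>95)&(abs(D[...,1])<30)&(abs(D[...,0])<54)&(c[...,1]<160)
q=D[red]; q=q[q[:,0]>-15]; print(np.polyfit(q[:,0],q[:,2],1),np.percentile(q[:,0],[1,99]))
E
```

```text
12.2 [-40.26861717  -0.28342994  47.34976947] [-1.82492779  0.57676136  2.05829139] [ 0.10391639  0.28438153 -0.00500491]
[ 0.32420465 42.94671613] [-13.97444602  49.03792124]
```

View pics/w9.png

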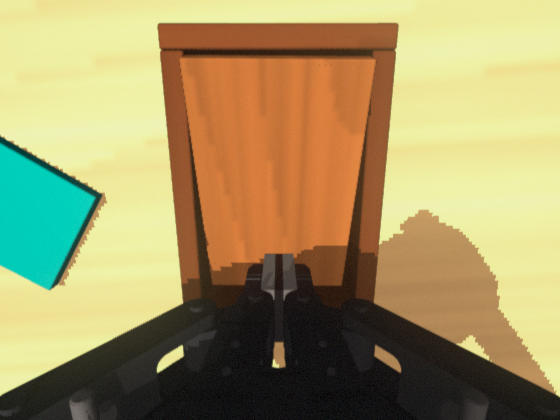

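Emit:
{"api": "play_rows", "payload": {
  "commands": [
    {"grip": 1, "x": 0, "y": 0, "z": 0.0015, "rx": 0, "ry": 0, "rz": 0},
    {"grip": 1, "x": 0, "y": 0, "z": 0.001, "rx": 0, "ry": 0, "rz": 0},
    {"grip": 1, "x": 0, "y": 0, "z": 0.0008, "rx": 0, "ry": 0, "rz": 0}
  ]
}}

```text
time_s: 12.58
position: [0.4606, 0.4323, 0.0443]
tool_rot: [[0.997, -0.072, -0.001], [-0.072, -0.997, -0.0], [-0.001, 0.0, -1.0]]
ft_force: [-2.6, 0.7, 2.9]
grip_width: 0.0002
```

```bash
cat > tilt.py <<'E'
from tray import *
def tilt(fn):
    im=snap('wrist',fn); s=env.observe(); print(s['time_s'],intray(),s['ft_force'])
    P=cloud(im); D=(P-tc)@Rz*1000
    c=im['color'].astype(int); red=(c[...,2]-c[...,0]>95)&(abs(D[...,1])<30)&(abs(D[...,0])<54)&(c[...,1]<160)
    q=D[red]; q=q[q[:,0]>-15]; a=np.polyfit(q[:,0],q[:,2],1); print(a,np.arctan(a[0]),np.percentile(q[:,0],[1,99.5]))
    return im,D
E
python3 - <<'E'
from tilt import *
tilt('w10')
E
```

```text
12.625 [-40.16820036  -0.26277336  44.23685641] [-3.21422315  0.50134334  1.3843527 ]
[ 0.43359434 43.41494173] 0.4091275520024545 [-13.93648441  47.96496883]
```

```bash
python3 - <<'E'
from tray import *
s=env.observe()
plan(tw(9.9,0,114),Rtool(.409),p0=s['position']+np.array([0,0,.05]),R0=s['tool_rot'],vmax=.05)
E
```

```text
3 [{"grip":-1,"x":0.0167,"y":-0.0001,"z":-0.0066,"rx":0,"ry":0.1366,"rz":0},{"grip":-1,"x":0.0174,"y":-0.0001,"z":-0.0043,"rx":0,"ry":0.1366,"rz":0},{"grip":-1,"x":0.0178,"y":-0.0001,"z":-0.0019,"rx":0,"ry":0.1366,"rz":0}]
```

Emit:
{"api": "play_rows", "payload": {
  "commands": [
    {"grip": 1, "x": 0, "y": 0, "z": -0.025, "rx": 0, "ry": 0, "rz": 0},
    {"grip": 1, "x": 0, "y": 0, "z": -0.025, "rx": 0, "ry": 0, "rz": 0},
    {"grip": -1, "x": 0.0167, "y": 0, "z": -0.0066, "rx": 0, "ry": 0.1366, "rz": 0},
    {"grip": -1, "x": 0.0174, "y": 0, "z": -0.0043, "rx": 0, "ry": 0.1366, "rz": 0},
    {"grip": -1, "x": 0.0178, "y": 0, "z": -0.002, "rx": 0, "ry": 0.1366, "rz": 0},
    {"grip": -1, "x": 0, "y": 0, "z": 0, "rx": 0, "ry": 0, "rz": 0},
    {"grip": -1, "x": 0, "y": 0, "z": 0, "rx": 0, "ry": 0, "rz": 0}
  ]
}}

```text
time_s: 13.5
position: [0.5106, 0.4286, 0.1142]
tool_rot: [[0.916, -0.072, 0.395], [-0.066, -0.997, -0.029], [0.396, 0.0, -0.918]]
ft_force: [0.8, 0.1, -0.5]
grip_width: 0.0853
```

```bash
python3 - <<'E'
from tilt import *
im,D=tilt('w11'); s=env.observe(); print(s['tool_rot'].round(3).tolist())
# shingle frame at tilt
t=.409; p=np.array(s['position'])
for v in range(60,240,20):
    print(v,D[v,280].round(1),im['color'][v,280])
E
```

```text
13.55 [ 10.10396062  -0.36010806 114.22538512] [ 0.64051486  0.04559983 -0.58323565]
[ 0.43632823 43.51486666] 0.4114265001267852 [-14.25913618  45.99839992]
[[0.916, -0.072, 0.395], [-0.066, -0.997, -0.029], [0.396, 0.0, -0.918]]
60 [189.1  -1.1  -1.9] [128 201 208]
80 [170.6  -1.   -1.5] [123 194 209]
100 [152.2  -1.   -0.7] [132 209 209]
120 [135.   -1.   -1.6] [138 215 211]
140 [117.7  -0.9  -1.7] [132 208 208]
160 [100.7  -0.9  -2.1] [127 198 211]
180 [83.7 -0.9 -1.3] [132 208 208]
200 [59.7 -0.6 42.8] [ 48  83 139]
220 [44.1 -0.5 62. ] [ 48  97 161]
```

View pics/w11.png

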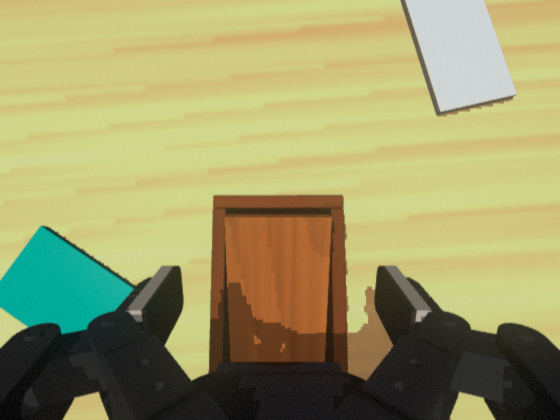

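```bash
python3 - <<'E'
from tray import *
plan(tw(30.4,0,64.6),Rtool(.411),n=3)
E
```

```text
3 [{"grip":-1,"x":-0.0003,"y":-0.0001,"z":0.0179,"rx":0,"ry":0.0011,"rz":0},{"grip":-1,"x":-0.0004,"y":-0.0001,"z":0.0179,"rx":0,"ry":0.0011,"rz":0},{"grip":-1,"x":-0.0004,"y":-0.0001,"z":0.0179,"rx":0,"ry":0.0011,"rz":0}]
```

Emit:
{"api": "play_rows", "payload": {
  "commands": [
    {"grip": -1, "x": -0.0003, "y": -0.0001, "z": 0.0179, "rx": 0, "ry": 0.0011, "rz": 0},
    {"grip": -1, "x": -0.0004, "y": -0.0001, "z": 0.0179, "rx": 0, "ry": 0.0011, "rz": 0},
    {"grip": -1, "x": -0.0004, "y": -0.0001, "z": 0.0179, "rx": 0, "ry": 0.0011, "rz": 0},
    {"grip": -1, "x": 0, "y": 0, "z": 0, "rx": 0, "ry": 0, "rz": 0}
  ]
}}

```text
time_s: 14.05
position: [0.5309, 0.4269, 0.0623]
tool_rot: [[0.915, -0.072, 0.397], [-0.065, -0.997, -0.031], [0.398, 0.002, -0.917]]
ft_force: [0.2, -0.6, -0.2]
grip_width: 0.0854
```

```bash
python3 - <<'E'
from tray import *
im=snap('wrist','w12'); s=env.observe(); print(s['time_s'],intray(),s['ft_force'])
s=env.observe(); p=np.array(s['position']);R=np.array(s['tool_rot']);T=(cloud(im)-p)@R*1000
for v in range(200,370,10): print(v,T[v,280].round(1),im['color'][v,280])
E
```

```text
14.1 [30.39557238 -0.28437332 63.5850046 ] [ 0.13042027  0.11524865 -0.15660936]
200 [18.5  0.7 78.8] [141 215 211]
210 [12.5  0.7 76.3] [125 198 209]
220 [19.6  0.4 31.8] [ 43  78 134]
230 [14.8  0.4 30.2] [ 41  76 134]
240 [-3.6  0.6 64.3] [10 41 67]
250 [13.4  0.3  7.3] [ 48  98 167]
260 [9.  0.3 6.3] [ 46  95 163]
270 [3.5 0.3 7.6] [ 44  94 163]
280 [-1.3  0.3  7.3] [ 43  92 161]
290 [-6.3  0.3  7.1] [ 46  95 163]
300 [-11.2   0.3   6.8] [ 44  92 161]
310 [-16.9   0.3   7.5] [ 47  94 160]
320 [-21.1   0.3   5.7] [ 45  91 157]
330 [-26.9   0.3   6.3] [ 44  90 157]
340 [-32.9   0.4   6.9] [ 45  89 155]
350 [-38.3   0.4   6.6] [32 58 96]
360 [-43.9   0.4   6.4] [29 51 93]
```

View pics/w12.png

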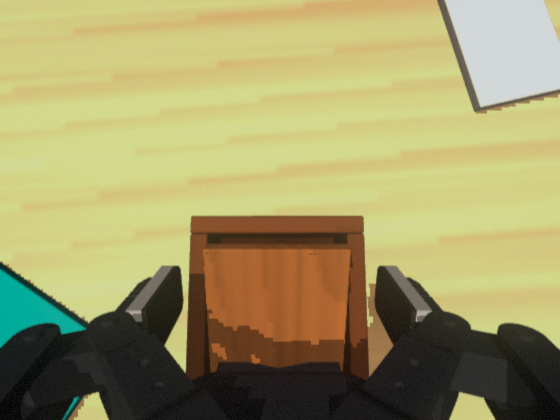

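Emit:
{"api": "play_rows", "payload": {
  "commands": [
    {"grip": 1, "x": 0, "y": 0, "z": 0, "rx": 0, "ry": 0, "rz": 0},
    {"grip": 1, "x": 0, "y": 0, "z": 0, "rx": 0, "ry": 0, "rz": 0},
    {"grip": 1, "x": 0, "y": 0, "z": 0, "rx": 0, "ry": 0, "rz": 0}
  ],
  "squeeze": 50
}}

```text
time_s: 14.48
position: [0.531, 0.4278, 0.0655]
tool_rot: [[0.913, -0.071, 0.401], [-0.066, -0.997, -0.028], [0.402, -0.001, -0.916]]
ft_force: [-0.7, 0.1, 1.5]
grip_width: 0.0325
```

```bash
python3 - <<'E'
from tray import *
s=env.observe(); print(s['time_s'],intray(),s['ft_force'],s['wrist_torque'],s['grip_width'])
up=np.array([0,0,.08])
plan(s['position']+up,s['tool_rot'],n=3,grip=1)
E
```

```text
14.475 [30.40531729  0.261217   65.46340511] [-0.70416247  0.05932151  1.50705038] [-0.02579982  0.14082183 -0.04222556] 0.03246653618255997
3 [{"grip":1,"x":0.0107,"y":0,"z":-0.0244,"rx":0,"ry":0,"rz":0},{"grip":1,"x":0.0107,"y":0,"z":-0.0244,"rx":0,"ry":0,"rz":0},{"grip":1,"x":0.0107,"y":0,"z":-0.0244,"rx":0,"ry":0,"rz":0}]
```

```bash
python3 - <<'E'
from tilt import *
im,D=tilt('w13'); s=env.observe(); print(s['grip_width'])
E
```

```text
14.525 [30.38867236  0.21746413 65.34416515] [-0.51741627 -0.94781078  2.54393486]
[ 0.27208445 41.82839954] 0.26565363554817556 [-7.18484554 50.70527079]
0.0244733342547185
```

View pics/w13.png

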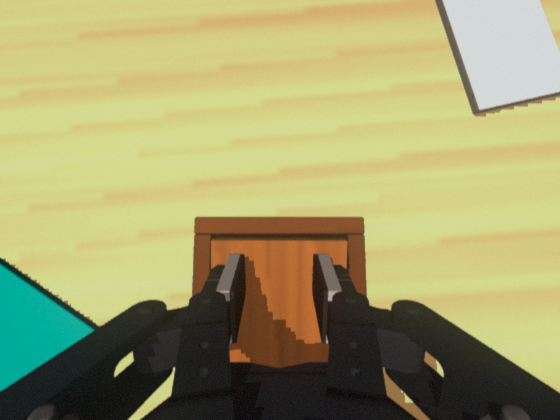

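```bash
python3 - <<'E'
from tray import *
s=env.observe(); R=s['tool_rot']
p1=s['position']+R@np.array([0,0,-.045])
plan(tw(-40,0,66),Rtool(0),p0=p1,R0=R,grip=1,vmax=.05)
E
```

```text
3 [{"grip":1,"x":-0.0214,"y":0.0001,"z":0.0054,"rx":0,"ry":-0.1378,"rz":0},{"grip":1,"x":-0.0205,"y":0.0001,"z":0.0083,"rx":0,"ry":-0.1378,"rz":0},{"grip":1,"x":-0.0191,"y":0.0001,"z":0.011,"rx":0,"ry":-0.1378,"rz":0}]
```

Emit:
{"api": "play_rows", "payload": {
  "commands": [
    {"grip": 1, "x": 0, "y": 0, "z": -0.045, "rx": 0, "ry": 0, "rz": 0},
    {"grip": 1, "x": -0.0214, "y": 0, "z": 0.0054, "rx": 0, "ry": -0.1378, "rz": 0},
    {"grip": 1, "x": -0.0205, "y": 0, "z": 0.0083, "rx": 0, "ry": -0.1378, "rz": 0},
    {"grip": 1, "x": -0.0191, "y": 0, "z": 0.011, "rx": 0, "ry": -0.1378, "rz": 0},
    {"grip": 1, "x": 0, "y": 0, "z": 0, "rx": 0, "ry": 0, "rz": 0},
    {"grip": 1, "x": 0, "y": 0, "z": 0, "rx": 0, "ry": 0, "rz": 0}
  ]
}}

```text
time_s: 15.28
position: [0.4611, 0.4326, 0.0656]
tool_rot: [[0.997, -0.072, 0.002], [-0.072, -0.997, -0.0], [0.002, 0.0, -1.0]]
ft_force: [0.3, -0.1, 0.1]
grip_width: -0.0
```

```bash
python3 - <<'E'
from tilt import *
im,D=tilt('w14'); s=env.observe(); print(s['grip_width'],s['tool_rot'].round(3).tolist())
plan(tw(-40,0,52),Rtool(0),n=3,grip=1)
E
```

```text
15.325 [-39.90263683   0.15848208  65.80007155] [ 0.41911814 -0.35933728  0.10052302]
[ 0.23488929 42.7789849 ] 0.23070704057850613 [-14.05731601  51.32345614]
-0.000538386819892216 [[0.997, -0.071, 0.002], [-0.071, -0.997, -0.0], [0.002, -0.0, -1.0]]
3 [{"grip":1,"x":-0.0,"y":0.0001,"z":0.0046,"rx":0,"ry":-0.0006,"rz":0},{"grip":1,"x":0,"y":0.0001,"z":0.0046,"rx":0,"ry":-0.0006,"rz":0},{"grip":1,"x":0,"y":0.0001,"z":0.0046,"rx":0,"ry":-0.0006,"rz":0}]
```

View pics/w14.png

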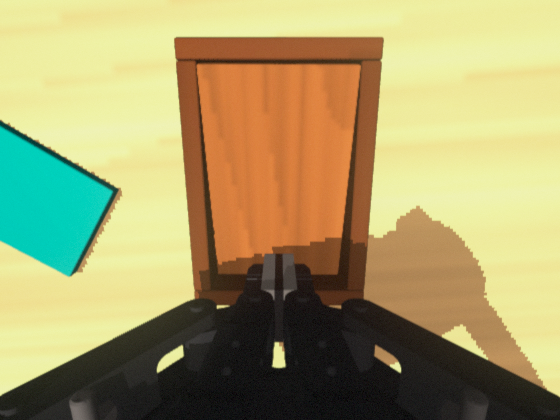

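Emit:
{"api": "play_rows", "payload": {
  "commands": [
    {"grip": 1, "x": 0, "y": 0, "z": 0.006, "rx": 0, "ry": 0, "rz": 0},
    {"grip": 1, "x": 0, "y": 0, "z": 0.006, "rx": 0, "ry": 0, "rz": 0},
    {"grip": 1, "x": 0, "y": 0, "z": 0.002, "rx": 0, "ry": 0, "rz": 0},
    {"grip": 1, "x": 0, "y": 0, "z": 0.002, "rx": 0, "ry": 0, "rz": 0},
    {"grip": 1, "x": 0, "y": 0, "z": 0.002, "rx": 0, "ry": 0, "rz": 0},
    {"grip": 1, "x": 0, "y": 0, "z": 0.002, "rx": 0, "ry": 0, "rz": 0},
    {"grip": 1, "x": 0, "y": 0, "z": 0.0015, "rx": 0, "ry": 0, "rz": 0},
    {"grip": 1, "x": 0, "y": 0, "z": 0, "rx": 0, "ry": 0, "rz": 0}
  ]
}}

```text
time_s: 16.32
position: [0.4607, 0.4326, 0.0437]
tool_rot: [[0.997, -0.072, -0.001], [-0.072, -0.997, -0.0], [-0.001, 0.0, -1.0]]
ft_force: [-1.2, -0.5, 0.0]
grip_width: -0.0
```

```bash
python3 - <<'E'
from tilt import *
im,D=tilt('w15')
E
```

```text
16.375 [-39.98989351   0.04980429  43.76451036] [-1.16512673  0.32636646  1.66846431]
[ 0.45291742 43.4939353 ] 0.42527740673071684 [-13.85349532  47.79927278]
```

```bash
python3 - <<'E'
from h import *
# relative to camera: tool pose in camera is fixed; derive from w11/w12 static
def toolT(fn,p,R):
    z=dict(np.load('/tmp/'+fn+'.npz')); return (cloud(z)-p)@R*1000,z
z=dict(np.load('/tmp/w15.npz')); s=env.observe(); M=np.linalg.inv(np.r_[np.c_[s['tool_rot'],s['position']],[[0,0,0,1]]])@z['cam_to_world']
for fn in ('w4','w5','w11','w12','w13','w15'):
    z=dict(np.load('/tmp/'+fn+'.npz')); zz=dict(z); zz['cam_to_world']=M; T=cloud(zz)*1000
    print(fn)
    for lo,hi in ((100,279),(281,440)):
        q=T[250:330,lo:hi].reshape(-1,3); q=q[(q[:,0]>8)&(q[:,0]<13)&(abs(q[:,1])<60)]
        # histogram of z by y
        for y in (0,4,8,12,16,20,30,32,34,36,38,42,44,46):
            k=abs(abs(q[:,1])-y)<1
            if k.sum()>3: print(y,k.sum(),np.percentile(q[k,2],[50,95,100]).round(1),end=' | ')
        print()
E
```

```text
w4
42 32 [-45.7 -36.1  -8.3] | 44 519 [-25.8  -3.9   0.5] | 46 385 [-30.8  -5.2  -0.9] | 
42 467 [-25.3  -3.4   1.2] | 44 374 [-29.9  -4.9  -1.6] | 46 382 [-29.9  -5.9  -1.5] | 
w5
4 42 [6.6 7.5 7.6] | 8 42 [6.6 7.4 8. ] | 12 40 [6.7 7.6 7.8] | 16 43 [6.8 7.4 7.7] | 20 45 [6.7 7.4 8.1] | 30 84 [5.8 7.2 7.7] | 32 331 [-18.8   6.7   8. ] | 34 407 [-27.    3.3   8.3] | 36 433 [-27.9   0.4   5.9] | 38 407 [-27.5   0.9   5.8] | 42 141 [-40.8 -30.8 -29.2] | 44 110 [-37.5 -31.5 -30.8] | 46 40 [-35.6 -32.6 -32.3] | 
0 20 [6.7 7.5 7.7] | 4 41 [6.6 7.5 7.7] | 8 50 [6.6 7.3 7.6] | 12 45 [6.8 7.6 7.8] | 16 47 [6.7 7.4 7.4] | 20 47 [6.7 7.8 7.9] | 30 202 [-25.8   7.1   7.8] | 32 469 [-22.3   3.6   8. ] | 34 416 [-27.9   0.7   6.4] | 36 432 [-28.    0.6   6. ] | 38 242 [-38.1  -3.8   4.7] | 42 114 [-38.3 -31.5 -29.6] | 44 58 [-35.9 -32.5 -30.8] | 
w11
42 40 [-45.1 -20.2 -16.3] | 44 545 [-26.1  -3.9   0.9] | 46 365 [-29.7  -5.1  -1.2] | 
42 474 [-25.2  -3.8   0.5] | 44 374 [-29.4  -5.3  -1.5] | 46 373 [-29.9  -5.8  -1.4] | 
w12
4 45 [6.2 7.2 7.4] | 8 44 [6.2 7.  7.6] | 12 49 [6.2 7.3 8.1] | 16 46 [
[... 1121 characters left out ...]
1.8] | 
w15
0 23 [-17.2  -9.   -8.3] | 4 421 [-22.6  10.   14.7] | 8 239 [-33.8  13.9  15.7] | 12 205 [-33.9  14.1  15. ] | 16 59 [-34.8  14.7  15.2] | 20 43 [13.1 15.2 15.5] | 30 199 [-39.1  14.2  15.1] | 32 197 [-39.2  14.5  15.5] | 34 161 [-40.8  14.1  16. ] | 36 234 [-37.7  13.5  19.6] | 38 128 [-41.6   1.1   1.4] | 42 75 [0.4 1.8 2.1] | 44 38 [0.8 1.8 2.3] | 
0 118 [-12.2  13.7  14.9] | 4 405 [-22.4  11.   15.6] | 8 203 [-35.   14.3  15.4] | 12 197 [-34.3  14.2  15.1] | 16 25 [14.  14.9 15.2] | 20 179 [-37.1  14.3  15.1] | 30 198 [-39.2  14.2  15.5] | 32 158 [-41.4 -34.5  13.9] | 34 227 [-37.4  14.8  21.4] | 36 145 [-41.6   1.3   2.3] | 38 112 [-42.6   1.7   3.3] | 42 45 [1.1 1.8 1.9] |
```

```bash
python3 - <<'E'
from tray import *
s=env.observe()
plan(tw(11.8,0,104.8),Rtool(.42),p0=s['position']+np.array([0,0,.05]),R0=s['tool_rot'],vmax=.05)
plan(tw(32.3,0,59.2),Rtool(.42),p0=tw(11.8,0,104.8),R0=Rtool(.42),n=3)
E
```

```text
3 [{"grip":-1,"x":0.0173,"y":0,"z":-0.0037,"rx":0,"ry":0.1402,"rz":0},{"grip":-1,"x":0.0176,"y":0,"z":-0.0012,"rx":0,"ry":0.1402,"rz":0},{"grip":-1,"x":0.0176,"y":0,"z":0.0012,"rx":0,"ry":0.1402,"rz":0}]
3 [{"grip":-1,"x":0.0,"y":0,"z":0.0167,"rx":0,"ry":0,"rz":0},{"grip":-1,"x":0.0,"y":0,"z":0.0167,"rx":0,"ry":0,"rz":0},{"grip":-1,"x":0.0,"y":0,"z":0.0167,"rx":0,"ry":0,"rz":0}]
```

Emit:
{"api": "play_rows", "payload": {
  "commands": [
    {"grip": 1, "x": 0, "y": 0, "z": -0.025, "rx": 0, "ry": 0, "rz": 0},
    {"grip": 1, "x": 0, "y": 0, "z": -0.025, "rx": 0, "ry": 0, "rz": 0},
    {"grip": -1, "x": 0.0173, "y": 0, "z": -0.0037, "rx": 0, "ry": 0.14, "rz": 0},
    {"grip": -1, "x": 0.0176, "y": 0, "z": -0.0012, "rx": 0, "ry": 0.14, "rz": 0},
    {"grip": -1, "x": 0.0176, "y": 0, "z": 0.0012, "rx": 0, "ry": 0.14, "rz": 0},
    {"grip": -1, "x": 0, "y": 0, "z": 0, "rx": 0, "ry": 0, "rz": 0},
    {"grip": -1, "x": 0, "y": 0, "z": 0.02, "rx": 0, "ry": 0, "rz": 0},
    {"grip": -1, "x": 0, "y": 0, "z": 0, "rx": 0, "ry": 0, "rz": 0}
  ]
}}

```text
time_s: 17.38
position: [0.5208, 0.4274, 0.0842]
tool_rot: [[0.913, -0.073, 0.402], [-0.066, -0.997, -0.032], [0.404, 0.002, -0.915]]
ft_force: [0.1, 0.5, 0.6]
grip_width: 0.0849
```

```bash
python3 - <<'E'
from tilt import *
im,D=tilt('w16')
plan(tw(32.3,0,59.2),Rtool(.42),n=2)
s=env.observe(); T=(cloud(im)-s['position'])@s['tool_rot']*1000
print([T[v,280].round(1).tolist() for v in (250,270,290,310)])
E
```

```text
17.425 [20.21956228 -0.52938433 85.16648333] [-0.61104157  0.24447718  0.0299212 ]
[ 0.47744276 43.1226973 ] 0.44543952469905074 [-11.74300413  46.15307028]
2 [{"grip":-1,"x":0.0003,"y":-0.0003,"z":0.0143,"rx":0.001,"ry":0.0017,"rz":-0.0004},{"grip":-1,"x":0.0002,"y":-0.0003,"z":0.0143,"rx":0.001,"ry":0.0017,"rz":-0.0004}]
[[4.2, 0.3, 29.6], [-7.3, 0.3, 29.9], [-19.3, 0.3, 30.5], [-31.0, 0.4, 29.5]]
```

View pics/w16.png

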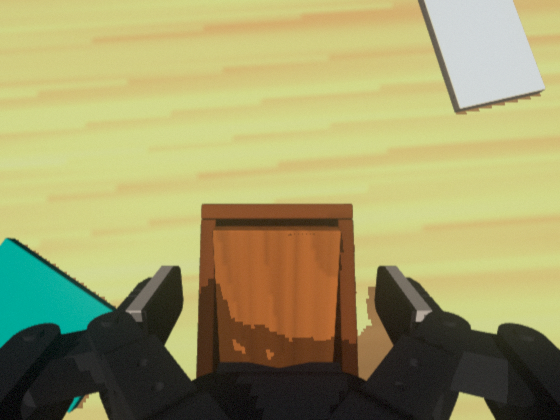

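Emit:
{"api": "play_rows", "payload": {
  "commands": [
    {"grip": -1, "x": 0.0003, "y": -0.0003, "z": 0.0143, "rx": 0.001, "ry": 0.0015, "rz": 0},
    {"grip": -1, "x": 0.0002, "y": -0.0003, "z": 0.0143, "rx": 0.001, "ry": 0.0015, "rz": 0},
    {"grip": -1, "x": 0, "y": 0, "z": 0, "rx": 0, "ry": 0, "rz": 0},
    {"grip": -0.4, "x": 0, "y": 0, "z": 0, "rx": 0, "ry": 0, "rz": 0},
    {"grip": -0.4, "x": 0, "y": 0, "z": 0, "rx": 0, "ry": 0, "rz": 0},
    {"grip": -0.4, "x": 0, "y": 0, "z": 0, "rx": 0, "ry": 0, "rz": 0}
  ],
  "squeeze": 40
}}

```text
time_s: 18.18
position: [0.5327, 0.4282, 0.0612]
tool_rot: [[0.91, -0.071, 0.409], [-0.065, -0.997, -0.027], [0.41, -0.002, -0.912]]
ft_force: [-0.2, -0.4, 1.2]
grip_width: 0.0645
```

```bash
python3 - <<'E'
from tilt import *
s=env.observe(); print(s['grip_width'],s['wrist_torque']); im,D=tilt('w17')
plan(s['position']+np.array([0,0,.10]),s['tool_rot'],n=3,grip=1)
E
```

```text
0.06451434358581155 [-0.00302844  0.18526848 -0.00590098]
18.225 [32.06243784  0.74875947 61.09592172] [-0.07341753 -0.00387213  0.94267758]
[ 0.50166098 41.82370855] 0.46497551031439505 [ 4.04035638 45.94957697]
3 [{"grip":1,"x":0.0137,"y":-0.0001,"z":-0.0304,"rx":0,"ry":0,"rz":0},{"grip":1,"x":0.0137,"y":-0.0001,"z":-0.0304,"rx":0,"ry":0,"rz":0},{"grip":1,"x":0.0137,"y":-0.0001,"z":-0.0304,"rx":0,"ry":0,"rz":0}]
```

View pics/w17.png

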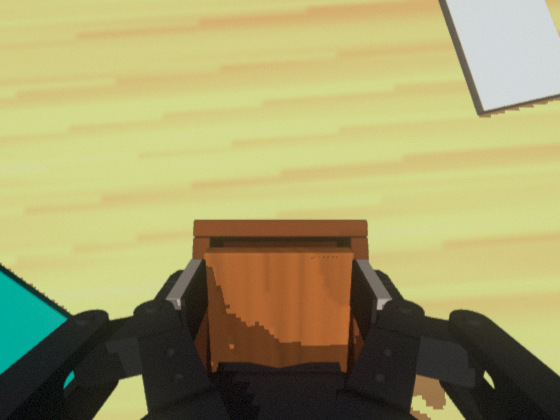

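Emit:
{"api": "play_rows", "payload": {
  "commands": [
    {"grip": 1, "x": 0, "y": 0, "z": 0, "rx": 0, "ry": 0, "rz": 0},
    {"grip": 1, "x": 0.0055, "y": 0, "z": -0.0122, "rx": 0, "ry": 0, "rz": 0},
    {"grip": 1, "x": 0.0055, "y": 0, "z": -0.0122, "rx": 0, "ry": 0, "rz": 0},
    {"grip": 1, "x": 0.0137, "y": 0, "z": -0.0304, "rx": 0, "ry": 0, "rz": 0},
    {"grip": 1, "x": 0.0137, "y": 0, "z": -0.0304, "rx": 0, "ry": 0, "rz": 0},
    {"grip": 1, "x": 0.0137, "y": 0, "z": -0.0304, "rx": 0, "ry": 0, "rz": 0},
    {"grip": 1, "x": 0, "y": 0, "z": 0, "rx": 0, "ry": 0, "rz": 0},
    {"grip": 1, "x": 0, "y": 0, "z": 0, "rx": 0, "ry": 0, "rz": 0}
  ]
}}

```text
time_s: 19.23
position: [0.5324, 0.4276, 0.1871]
tool_rot: [[0.91, -0.071, 0.408], [-0.065, -0.997, -0.028], [0.409, -0.001, -0.913]]
ft_force: [-0.1, 0.6, -0.8]
grip_width: 0.0644
```

```bash
python3 - <<'E'
from tilt import *
snap('side','s18');im=snap('wrist','w18'); s=env.observe(); print(s['time_s'],s['grip_width'],s['position'],s['ft_force'])
T=(cloud(im)-s['position'])@s['tool_rot']*1000; np.save('/tmp/T18.npy',T)
c=im['color'].astype(int); red=(c[...,2]-c[...,0]>70)&(abs(T[...,2]-3)<9)&(abs(T[...,1])<36)
red[:, :]&=True
q=T[red]; q=q[abs(q[:,1])<28]; print(len(q),np.percentile(q,[1,50,99.5],axis=0).round(1).tolist(),np.polyfit(q[:,0],q[:,2],1))
E
```

```text
19.325 0.06457269360249814 [0.53243796 0.42754111 0.18624122] [-0.12561177  0.76552839  0.35151574]
11903 [[-41.4, -26.9, 2.2], [-7.5, 2.1, 3.6], [13.7, 27.7, 9.1]] [0.01423747 3.81370506]
```

View pics/w18.png

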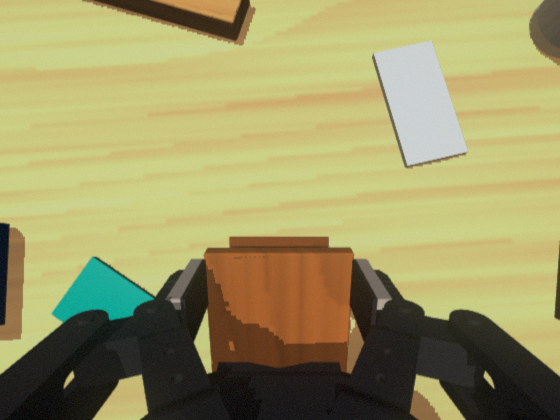

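View pics/s18.png

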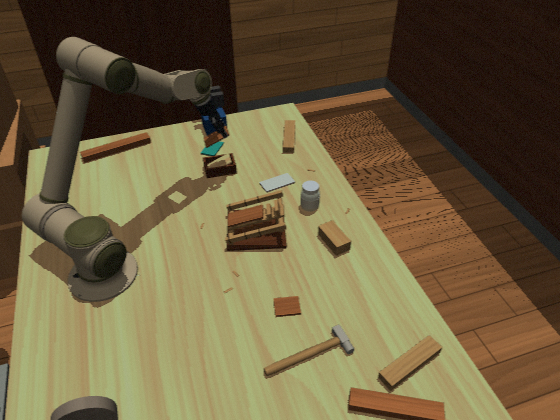

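```bash
python3 - <<'E'
from tilt import *
z=dict(np.load('/tmp/w18.npz')); T=np.load('/tmp/T18.npy')
for u in (225,250,280,310,335):
    print(u,[ (v,int(z['color'][v,u,2]),T[v,u].round(1).tolist()) for v in (244,246,247,248,249,250,251,252,260)])
q=T[255:345,225:335].reshape(-1,3); q=q[abs(q[:,2]-3)<3]; A=np.c_[q[:,:2],np.ones(len(q))]; print(np.linalg.lstsq(A,q[:,2],rcond=None)[0])
s=env.observe(); p=s['position'];R=s['tool_rot']; f,cx,cy=K(z); C=z['cam_to_world']
def onp(u,v,zt):
    d=R.T@(C[:3,:3]@np.array([(u-cx)/f,(v-cy)/f,1])); oo=R.T@(C[:3,3]-p); return (oo+d*(zt/1000-oo[2])/d[2])*1000
for zt in (2.5,3,3.6): print(zt,onp(205,248.5,zt),onp(353,248.5,zt))
E
python3 -c "
import cv2;a=cv2.imread('pics/w18.png')[225:300,180:380];cv2.imwrite('pics/c5.png',cv2.resize(a,None,fx=4,fy=4,interpolation=0))"
```

```text
225 [(244, 203, [-52.2, -55.3, 182.1]), (246, 201, [-53.9, -55.2, 181.0]), (247, 168, [-55.0, -55.2, 181.0]), (248, 119, [13.3, -25.1, 10.0]), (249, 111, [13.6, -24.7, 8.1]), (250, 110, [13.3, -24.7, 7.7]), (251, 114, [13.5, -24.4, 6.0]), (252, 129, [14.0, -24.0, 3.7]), (260, 163, [10.5, -24.1, 3.0])]
250 [(244, 132, [-36.2, -26.0, 141.2]), (246, 99, [-38.0, -26.0, 141.0]), (247, 86, [-40.9, -26.5, 145.8]), (248, 105, [13.6, -13.6, 9.3]), (249, 114, [13.9, -13.5, 7.3]), (250, 115, [13.1, -13.5, 8.1]), (251, 116, [13.2, -13.4, 6.8]), (252, 129, [13.8, -13.2, 4.2]), (260, 165, [10.1, -13.3, 4.0])]
280 [(244, 130, [-36.0, 0.5, 140.8]), (246, 103, [-38.0, 0.5, 140.9]), (247, 91, [-40.9, 0.5, 145.8]), (248, 107, [13.3, -0.1, 9.9]), (249, 114, [13.5, -0.1, 8.3]), (250, 111, [13.4, -0.1, 7.4]), (251, 109, [13.6, -0.1, 5.8]), (252, 123, [13.2, -0.1, 5.4]), (260, 155, [10.7, -0.1, 2.7])]
310 [(244, 132, [-36.2, 27.0, 141.2]), (246, 100, [-38.2, 27.1, 141.5]), (247, 90, [-40.7, 27.5, 145.3]), (248, 104, [13.2, 13.6, 10.1]), (249, 108, [13.2, 13.5, 9.0]), (250, 110, [13.8, 13.2, 6.5]), (251, 117, [13.1, 13.3, 6.9]), (252, 135, [13.9, 13.0, 3.9]), (260, 173, [10.1, 13.1, 4.0])]
335 [(244, 205, [-52.1, 56.6, 181.8]), (246, 189, [-54.0, 56.5, 180.9]), (247, 151, [-55.1, 56.6, 181.1]), (248, 113, [13.1, 25.0, 10.5]), (249, 112, [13.8, 24.5, 7.6]), (250, 110, [13.1, 24.6, 8.1]), (251, 112, [13.1, 24.4, 6.9]), (252, 128, [13.2, 24.2, 5.5]), (260, 163, [10.2, 24.0, 3.7])]
[-7.56130128e-04 -1.17076286e-03  3.53478858e+00]
2.5 [ 16.12061515 -32.32058698   2.5       ] [16.09073207 31.2536007   2.5       ]
3 [ 15.91678035 -32.44202205   3.        ] [15.88678259 31.37616095  3.        ]
3.6 [ 15.6721786  -32.58774414   3.6       ] [15.64204321 31.52323325  3.6       ]
```

View pics/c5.png

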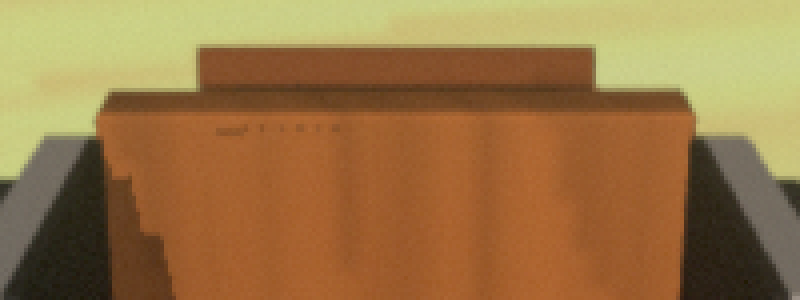

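```bash
python3 - <<'E'
from tray import *
print(tcp(151.7,0,69))
plan(tcp(151.7,0,69),Rt,grip=1,vmax=.055)
E
```

```text
[0.57364383 0.02961197 0.15831888]
8 [{"grip":1,"x":0.0065,"y":0.0493,"z":0.0067,"rx":-0.0082,"ry":-0.0175,"rz":0.0225},{"grip":1,"x":0.0077,"y":0.049,"z":0.007,"rx":-0.0082,"ry":-0.0175,"rz":0.0225},{"grip":1,"x":0.0089,"y":0.0488,"z":0.0072,"rx":-0.0082,"ry":-0.0175,"rz":0.0225},{"grip":1,"x":0.0102,"y":0.0485,"z":0.0075,"rx":-0.0082,"ry":-0.0175,"rz":0.0225},{"grip":1,"x":0.0114,"y":0.0482,"z":0.0077,"rx":-0.0082,"ry":-0.0175,"rz":0.0225},{"grip":1,"x":0.0126,"y":0.0479,"z":0.0079,"rx":-0.0082,"ry":-0.0175,"rz":0.0225},{"grip":1,"x":0.0138,"y":0.0475,"z":0.008,"rx":-0.0082,"ry":-0.0175,"rz":0.0225},{"grip":1,"x":0.015,"y":0.0471,"z":0.0082,"rx":-0.0082,"ry":-0.0175,"rz":0.0225}]
```

Emit:
{"api": "play_rows", "payload": {
  "commands": [
    {"grip": 1, "x": 0.0065, "y": 0.0493, "z": 0.0067, "rx": -0.0082, "ry": -0.0175, "rz": 0.0225},
    {"grip": 1, "x": 0.0077, "y": 0.049, "z": 0.007, "rx": -0.0082, "ry": -0.0175, "rz": 0.0225},
    {"grip": 1, "x": 0.0089, "y": 0.0488, "z": 0.0072, "rx": -0.0082, "ry": -0.0175, "rz": 0.0225},
    {"grip": 1, "x": 0.0102, "y": 0.0485, "z": 0.0075, "rx": -0.0082, "ry": -0.0175, "rz": 0.0225},
    {"grip": 1, "x": 0.0114, "y": 0.0482, "z": 0.0077, "rx": -0.0082, "ry": -0.0175, "rz": 0.0225},
    {"grip": 1, "x": 0.0126, "y": 0.0479, "z": 0.0079, "rx": -0.0082, "ry": -0.0175, "rz": 0.0225},
    {"grip": 1, "x": 0.0138, "y": 0.0475, "z": 0.008, "rx": -0.0082, "ry": -0.0175, "rz": 0.0225},
    {"grip": 1, "x": 0.015, "y": 0.0471, "z": 0.0082, "rx": -0.0082, "ry": -0.0175, "rz": 0.0225},
    {"grip": 1, "x": 0, "y": 0, "z": 0, "rx": 0, "ry": 0, "rz": 0},
    {"grip": 1, "x": 0, "y": 0, "z": 0, "rx": 0, "ry": 0, "rz": 0}
  ]
}}

```text
time_s: 20.58
position: [0.5737, 0.0303, 0.1584]
tool_rot: [[0.928, -0.259, 0.267], [-0.25, -0.966, -0.07], [0.276, -0.002, -0.961]]
ft_force: [-0.4, 0.3, 0.1]
grip_width: 0.0646
```

```bash
python3 - <<'E'
from tray import *
im=snap('wrist','w19'); s=env.observe(); print(s['time_s'],s['grip_width'],*indeck(),s['ft_force'])
T=(cloud(im)-s['position'])@s['tool_rot']*1000
print([T[v,280].round(1).tolist() for v in (249,250,256,270,300)])
plan(tcp(151.7,-.1,24),Rt,grip=1,n=2)
E
```

```text
20.625 0.06392089208083666 [151.58647501   1.1975997   69.38421095] [ 0.00221533  0.00045019 -0.00015167] [-0.29136447  0.28040418 -0.32467701]
[[13.1, 0.5, 9.8], [69.4, -0.2, -127.3], [12.4, 0.4, 3.6], [6.0, 0.4, 3.0], [-8.9, 0.4, 3.3]]
2 [{"grip":1,"x":0.0,"y":0.0007,"z":0.0227,"rx":-0.0011,"ry":0,"rz":0},{"grip":1,"x":0.0001,"y":0.0007,"z":0.0227,"rx":-0.0011,"ry":0,"rz":0}]
```

View pics/w19.png

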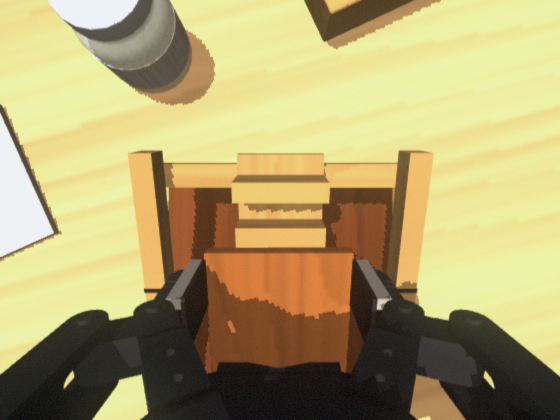

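Emit:
{"api": "play_rows", "payload": {
  "commands": [
    {"grip": 1, "x": 0, "y": 0.0007, "z": 0.0227, "rx": -0.001, "ry": 0, "rz": 0},
    {"grip": 1, "x": 0, "y": 0.0007, "z": 0.0227, "rx": -0.001, "ry": 0, "rz": 0},
    {"grip": 1, "x": 0, "y": 0, "z": 0.0015, "rx": 0, "ry": 0, "rz": 0},
    {"grip": 1, "x": 0, "y": 0, "z": 0.0015, "rx": 0, "ry": 0, "rz": 0},
    {"grip": 1, "x": 0, "y": 0, "z": 0, "rx": 0, "ry": 0, "rz": 0}
  ]
}}

```text
time_s: 21.25
position: [0.5869, 0.0256, 0.1134]
tool_rot: [[0.927, -0.259, 0.269], [-0.249, -0.966, -0.072], [0.279, -0.0, -0.96]]
ft_force: [1.9, -0.5, 0.6]
grip_width: 0.0642
```

```bash
python3 - <<'E'
from tray import *
s=env.observe(); print(s['time_s'],*indeck(),s['ft_force'])
E
```

```text
21.25 [152.56320073  -0.47482479  21.98389504] [0.00028482 0.00262213 0.00021418] [ 1.91161183 -0.48490082  0.56814551]
```

Emit:
{"api": "play_rows", "payload": {
  "commands": [
    {"grip": 1, "x": -0.0005, "y": -0.0003, "z": 0.0005, "rx": 0, "ry": -0.002, "rz": 0},
    {"grip": 1, "x": 0, "y": 0, "z": 0, "rx": 0, "ry": 0, "rz": 0}
  ]
}}

```text
time_s: 21.5
position: [0.5865, 0.0256, 0.1122]
tool_rot: [[0.928, -0.26, 0.267], [-0.25, -0.966, -0.072], [0.276, -0.0, -0.961]]
ft_force: [0.6, -0.3, -0.5]
grip_width: 0.0642
```

```bash
python3 - <<'E'
from tray import *
s=env.observe(); print(s['time_s'],*indeck(),s['ft_force'])
E
```

```text
21.5 [151.90690368  -0.56352685  20.99968781] [-1.44780894e-05 -1.72429559e-04  7.45800597e-04] [ 0.60154266 -0.26804782 -0.53603154]
```

Emit:
{"api": "play_rows", "payload": {
  "commands": [
    {"grip": 1, "x": -0.0002, "y": -0.0004, "z": 0.0008, "rx": 0, "ry": 0, "rz": 0},
    {"grip": 1, "x": 0, "y": 0, "z": 0.0008, "rx": 0, "ry": 0, "rz": 0},
    {"grip": 1, "x": 0, "y": 0, "z": 0, "rx": 0, "ry": 0, "rz": 0}
  ]
}}

```text
time_s: 21.88
position: [0.5868, 0.0258, 0.1103]
tool_rot: [[0.928, -0.26, 0.266], [-0.25, -0.966, -0.071], [0.276, -0.0, -0.961]]
ft_force: [-0.7, 0.2, -0.6]
grip_width: 0.0645
```

```bash
python3 - <<'E'
from tray import *
s=env.observe(); print(s['time_s'],*indeck(),s['ft_force'],s['wrist_torque'])
E
```

```text
21.875 [151.58435217  -0.22228643  19.01780894] [-7.33133798e-05 -7.62622132e-04  8.51154763e-04] [-0.70162623  0.19485834 -0.55750569] [0.04510029 0.09710103 0.04027842]
```

Emit:
{"api": "play_rows", "payload": {
  "commands": [
    {"grip": 1, "x": 0.0001, "y": 0, "z": 0.0006, "rx": 0, "ry": 0.0005, "rz": -0.0005},
    {"grip": 1, "x": 0, "y": 0, "z": 0.0005, "rx": 0, "ry": 0, "rz": 0},
    {"grip": 1, "x": 0, "y": 0, "z": 0, "rx": 0, "ry": 0, "rz": 0}
  ]
}}

```text
time_s: 22.25
position: [0.5871, 0.0258, 0.1098]
tool_rot: [[0.928, -0.259, 0.267], [-0.249, -0.966, -0.072], [0.277, 0.0, -0.961]]
ft_force: [-3.7, 0.5, 5.5]
grip_width: 0.0644
```

```bash
python3 - <<'E'
from tray import *
s=env.observe(); print(s['time_s'],*indeck(),s['ft_force'],s['wrist_torque'])
E
```

```text
22.25 [151.75279156  -0.18204412  18.51636579] [-6.49082994e-05  2.47760838e-04  1.29972747e-04] [-3.67468822  0.47349362  5.45868275] [0.08146893 0.37908811 0.02744169]
```

Emit:
{"api": "play_rows", "payload": {
  "commands": [
    {"grip": 1, "x": 0, "y": 0, "z": 0.0004, "rx": 0, "ry": 0, "rz": 0},
    {"grip": -1, "x": 0, "y": 0, "z": 0, "rx": 0, "ry": 0, "rz": 0},
    {"grip": -1, "x": 0, "y": 0, "z": 0, "rx": 0, "ry": 0, "rz": 0},
    {"grip": -1, "x": 0, "y": 0, "z": 0, "rx": 0, "ry": 0, "rz": 0},
    {"grip": -1, "x": 0, "y": 0, "z": -0.025, "rx": 0, "ry": 0, "rz": 0},
    {"grip": -1, "x": -0.04, "y": 0, "z": -0.045, "rx": 0, "ry": 0, "rz": 0},
    {"grip": -1, "x": -0.05, "y": 0, "z": -0.03, "rx": 0, "ry": 0, "rz": 0},
    {"grip": -1, "x": -0.05, "y": 0, "z": -0.02, "rx": 0, "ry": 0, "rz": 0},
    {"grip": -1, "x": 0, "y": 0, "z": 0, "rx": 0, "ry": 0, "rz": 0},
    {"grip": -1, "x": 0, "y": 0, "z": 0, "rx": 0, "ry": 0, "rz": 0}
  ]
}}

```text
time_s: 23.5
position: [0.4261, 0.0691, 0.1859]
tool_rot: [[0.928, -0.259, 0.268], [-0.249, -0.966, -0.072], [0.278, -0.0, -0.961]]
ft_force: [1.1, 1.0, -0.4]
grip_width: 0.0853
```

```bash
python3 - <<'E'
from tray import *
im=snap('wrist','w20'); s=env.observe(); print(s['time_s'],*indeck()); D=laths(im)
c=im['color'].astype(int); red=(c[...,2]-c[...,0]>80)&(c[...,1]<150)&(abs(D[...,1])<45)
for lo,hi,xa,xb in ((3,11,-15,52),(11.5,20,45,190)):
    m=red&(D[...,2]>lo)&(D[...,2]<hi)&(D[...,0]>xa)&(D[...,0]<xb); q=D[m]
    print(len(q),np.percentile(q,[1,50,99],axis=0).round(1).tolist(),cv2.minAreaRect(q[:,:2].astype(np.float32)))
    A=np.c_[q[:,:2],np.ones(len(q))]; print(np.linalg.lstsq(A,q[:,2],rcond=None)[0])
E
```

```text
23.55 [ 12.79268855  -0.13951547 137.46524892] [-3.20163626e-05  7.69607240e-04  5.44318697e-04]
lath 4461 [78.3 85.  92.3] -1.26
   mark 0 28 [ 0.2 84.9 -0.9]
   mark 60 28 [59.8 85.  -0.6]
   mark 110 48 [109.7  84.9  -0.7]
lath 4451 [-91.2 -83.9 -77.2] -1.26
   mark 0 28 [ -0.1 -84.5  -0.5]
   mark 60 44 [ 60.1 -84.7  -0.6]
   mark 110 47 [109.6 -85.2  -0.9]
5239 [[-1.5, -31.5, 5.2], [26.2, 1.1, 6.8], [51.4, 32.8, 8.4]] ((24.861312866210938, 0.6085739135742188), (66.09187316894531, 54.111351013183594), 89.85832977294922)
[4.90236091e-04 2.48660656e-04 6.79669474e+00]
13837 [[60.7, -31.7, 13.0], [114.1, 0.3, 14.7], [159.0, 32.7, 16.4]] ((109.91085815429688, 0.47039794921875), (66.13794708251953, 100.44073486328125), 89.97283935546875)
[-1.82748188e-04  2.13731056e-04  1.47495177e+01]
```

View pics/w20.png

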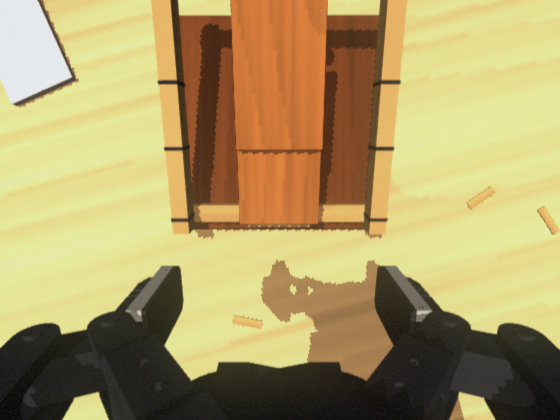

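```bash
python3 - <<'E'
from tray import *
for fn,specs in (('w7',[((250,270,300,315),(170,190),7)]),('w20',[((250,265,290,310),(212,235),7),((250,265,290,310),(140,160),15)])):
    z=dict(np.load('/tmp/'+fn+'.npz')); g=z['color'][...,2].astype(float)
    for us,(a,b),zd in specs:
        for u in us:
            d=g[a:b,u]; k=np.argmin(np.diff(d)); # biggest drop
            # subpixel: crossing of mid level
            hi=np.median(d[max(0,k-6):max(1,k-1)]); lo=d[k+1:k+4].min(); mid=(hi+lo)/2
            j=[i for i in range(max(k-3,0),k+3) if d[i]>=mid>d[i+1]]
            e=a+j[0]+(d[j[0]]-mid)/(d[j[0]]-d[j[0]+1])
            print(fn,u,round(e,2),plane_deck(z,np.array([(u,e)]),zd).round(2),plane_deck(z,np.array([(u,e)]),zd+1).round(2))
    # marks
    for u in ((172,386) if fn=='w7' else (178,379)):
        for a,b in (((168,186),(90,106)) if fn=='w7' else ((210,228),(140,157))):
            d=255-z['color'][a:b,u].max(1).astype(float); w=np.clip(d-np.median(d)-25,0,None); e=a+(w*np.arange(b-a)).sum()/w.sum()
            print('mark',u,round(e,2),plane_deck(z,np.array([(u,e)]),-1).round(2),plane_deck(z,np.array([(u,e)]),0).round(2))
E
```

```text
w7 250 179.15 [[-1.16 23.17  7.  ]] [[-0.98 23.08  8.  ]]
w7 270 179.03 [[-1.07  7.46  7.  ]] [[-0.89  7.43  8.  ]]
w7 300 186.2 [[ -6.82 -16.2    7.  ]] [[ -6.62 -16.14   8.  ]]
w7 315 179.84 [[ -1.75 -27.9    7.  ]] [[ -1.57 -27.79   8.  ]]
mark 172 176.11 [[-5.000e-02  8.685e+01 -1.000e+00]] [[ 0.12 86.52  0.  ]]
mark 172 97.71 [[59.77 81.4  -1.  ]] [[59.71 81.09  0.  ]]
mark 386 176.12 [[ -0.19 -86.1   -1.  ]] [[-2.000e-02 -8.577e+01  0.000e+00]]
mark 386 97.43 [[ 59.86 -80.67  -1.  ]] [[ 59.8  -80.35   0.  ]]
w20 250 223.44 [[-1.01 24.45  7.  ]] [[-0.69 24.36  8.  ]]
w20 265 223.62 [[-1.18 11.96  7.  ]] [[-0.86 11.92  8.  ]]
w20 290 226.55 [[-3.76 -8.88  7.  ]] [[-3.42 -8.85  8.  ]]
w20 310 223.38 [[ -0.99 -25.51   7.  ]] [[ -0.67 -25.41   8.  ]]
w20 250 148.98 [[60.7  22.25 15.  ]] [[60.79 22.16 16.  ]]
w20 265 149.07 [[60.63 10.89 15.  ]] [[60.71 10.85 16.  ]]
w20 290 149.05 [[60.63 -8.03 15.  ]] [[60.72 -8.   16.  ]]
w20 310 148.94 [[ 60.7  -23.17  15.  ]] [[ 60.79 -23.08  16.  ]]
mark 178 219.71 [[-0.18 86.71 -1.  ]] [[ 0.13 86.39  0.  ]]
mark 178 148.4 [[59.87 81.59 -1.  ]] [[59.95 81.29  0.  ]]
mark 379 219.52 [[ -0.12 -85.25  -1.  ]] [[  0.18 -84.93   0.  ]]
mark 379 148.26 [[ 59.86 -80.22  -1.  ]] [[ 59.95 -79.91   0.  ]]
```

```bash
python3 - <<'E'
from tray import *
plan([.538,-.3222,.07],down(np.radians(-12)),vmax=.056)
E
```

```text
8 [{"grip":-1,"x":0.0211,"y":0.0436,"z":0.0211,"rx":0.0009,"ry":-0.0351,"rz":-0.0066},{"grip":-1,"x":0.0216,"y":0.0438,"z":0.0204,"rx":0.0009,"ry":-0.0351,"rz":-0.0066},{"grip":-1,"x":0.022,"y":0.0439,"z":0.0196,"rx":0.0009,"ry":-0.0351,"rz":-0.0066},{"grip":-1,"x":0.0224,"y":0.0441,"z":0.0187,"rx":0.0009,"ry":-0.0351,"rz":-0.0066},{"grip":-1,"x":0.0227,"y":0.0443,"z":0.0179,"rx":0.0009,"ry":-0.0351,"rz":-0.0066},{"grip":-1,"x":0.023,"y":0.0444,"z":0.0171,"rx":0.0009,"ry":-0.0351,"rz":-0.0066},{"grip":-1,"x":0.0233,"y":0.0446,"z":0.0162,"rx":0.0009,"ry":-0.0351,"rz":-0.0066},{"grip":-1,"x":0.0236,"y":0.0448,"z":0.0153,"rx":0.0009,"ry":-0.0351,"rz":-0.0066}]
```

Emit:
{"api": "play_rows", "payload": {
  "commands": [
    {"grip": -1, "x": 0.0211, "y": 0.0436, "z": 0.0211, "rx": 0.001, "ry": -0.0351, "rz": -0.0066},
    {"grip": -1, "x": 0.0216, "y": 0.0438, "z": 0.0204, "rx": 0.001, "ry": -0.0351, "rz": -0.0066},
    {"grip": -1, "x": 0.022, "y": 0.0439, "z": 0.0196, "rx": 0.001, "ry": -0.0351, "rz": -0.0066},
    {"grip": -1, "x": 0.0224, "y": 0.0441, "z": 0.0187, "rx": 0.001, "ry": -0.0351, "rz": -0.0066},
    {"grip": -1, "x": 0.0227, "y": 0.0443, "z": 0.0179, "rx": 0.001, "ry": -0.0351, "rz": -0.0066},
    {"grip": -1, "x": 0.023, "y": 0.0444, "z": 0.0171, "rx": 0.001, "ry": -0.0351, "rz": -0.0066},
    {"grip": -1, "x": 0.0233, "y": 0.0446, "z": 0.0162, "rx": 0.001, "ry": -0.0351, "rz": -0.0066},
    {"grip": -1, "x": 0.0236, "y": 0.0448, "z": 0.0153, "rx": 0, "ry": -0.0351, "rz": -0.0066},
    {"grip": -1, "x": 0, "y": 0, "z": 0, "rx": 0, "ry": 0, "rz": 0},
    {"grip": -1, "x": 0, "y": 0, "z": 0, "rx": 0, "ry": 0, "rz": 0}
  ]
}}

```text
time_s: 24.8
position: [0.5369, -0.322, 0.0686]
tool_rot: [[0.978, -0.208, -0.002], [-0.208, -0.978, 0.001], [-0.002, -0.001, -1.0]]
ft_force: [-0.2, 0.2, -0.4]
grip_width: 0.0853
```

```bash
python3 - <<'E'
from tray import *
im=snap('wrist','w21'); s=env.observe(); p=s['position'];R=s['tool_rot']; print(s['time_s'],p)
c=im['color'].astype(int); P=cloud(im); T=(P-p)@R*1000
red=(c[...,2]-c[...,0]>55)&(c[...,1]<140)&(P[...,2]>.003)&(P[...,2]<.015)&(abs(T[...,1])<40)&(abs(T[...,0])<60)
q=P[red]; print(len(q),rect(im,red,.008),np.median(q[:,2])); 
plan([.538,-.3222,.0095],down(np.radians(-12)),n=2)
E
```

```text
24.85 [ 0.53690595 -0.32148466  0.06923885]
13049 ((538.9356079101562, -322.097900390625), (79.02976989746094, 65.26853942871094), -12.084831237792969) 0.0068996438394917925
2 [{"grip":-1,"x":0.0007,"y":0.0002,"z":0.0299,"rx":0,"ry":0.0007,"rz":0},{"grip":-1,"x":0.0006,"y":0.0002,"z":0.0299,"rx":0,"ry":0.0007,"rz":0}]
```

View pics/w21.png

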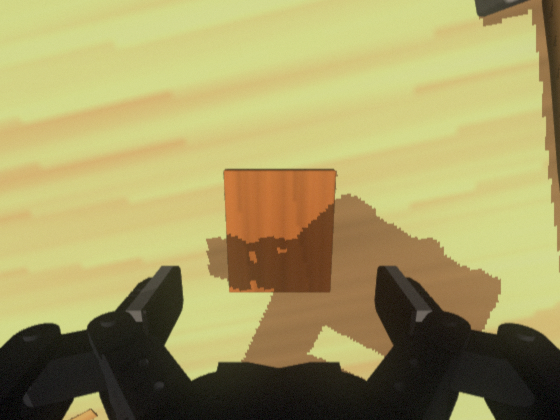

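Emit:
{"api": "play_rows", "payload": {
  "commands": [
    {"grip": -1, "x": 0.001, "y": 0.0002, "z": 0.03, "rx": 0, "ry": 0.001, "rz": 0},
    {"grip": -1, "x": 0.0008, "y": 0.0002, "z": 0.0295, "rx": 0, "ry": 0.001, "rz": 0},
    {"grip": -1, "x": 0, "y": 0, "z": 0, "rx": 0, "ry": 0, "rz": 0},
    {"grip": -1, "x": 0, "y": 0, "z": 0, "rx": 0, "ry": 0, "rz": 0}
  ]
}}

```text
time_s: 25.35
position: [0.5391, -0.3227, 0.0116]
tool_rot: [[0.978, -0.207, 0.002], [-0.207, -0.978, -0.002], [0.003, 0.001, -1.0]]
ft_force: [0.8, 0.7, 0.7]
grip_width: 0.0856
```

```bash
python3 - <<'E'
from h import *
s=env.observe(); print(s['time_s'],s['position'],s['ft_force'],s['tool_rot'].round(3).tolist())
E
```

```text
25.35 [ 0.53914986 -0.32267284  0.01156667] [0.79753371 0.65853714 0.66395845] [[0.978, -0.207, 0.002], [-0.207, -0.978, -0.002], [0.003, 0.001, -1.0]]
```

Emit:
{"api": "play_rows", "payload": {
  "commands": [
    {"grip": -1, "x": 0, "y": 0, "z": 0.0018, "rx": 0, "ry": 0, "rz": 0},
    {"grip": -0.5, "x": 0, "y": 0, "z": 0, "rx": 0, "ry": 0, "rz": 0},
    {"grip": 1, "x": 0, "y": 0, "z": 0, "rx": 0, "ry": 0, "rz": 0},
    {"grip": 1, "x": 0, "y": 0, "z": 0, "rx": 0, "ry": 0, "rz": 0},
    {"grip": 1, "x": 0, "y": 0, "z": 0, "rx": 0, "ry": 0, "rz": 0}
  ],
  "squeeze": 40
}}

```text
time_s: 25.98
position: [0.5388, -0.323, 0.0092]
tool_rot: [[0.978, -0.208, 0.002], [-0.208, -0.978, -0.001], [0.002, 0.001, -1.0]]
ft_force: [-0.9, 1.0, 5.8]
grip_width: 0.0647
```

```bash
python3 - <<'E'
from h import *
s=env.observe(); print(s['time_s'],s['position'],s['ft_force'],s['grip_width'])
E
```

```text
25.975 [ 0.53883548 -0.32295309  0.00924657] [-0.94857236  1.01867508  5.75126422] 0.06474277787745557
```

Emit:
{"api": "play_rows", "payload": {
  "commands": [
    {"grip": 1, "x": 0, "y": 0, "z": -0.03, "rx": 0, "ry": 0, "rz": 0},
    {"grip": 1, "x": 0, "y": 0, "z": -0.06, "rx": 0, "ry": 0, "rz": 0},
    {"grip": 1, "x": 0, "y": 0, "z": -0.06, "rx": 0, "ry": 0, "rz": 0},
    {"grip": 1, "x": 0, "y": 0, "z": -0.04, "rx": 0, "ry": 0, "rz": 0},
    {"grip": 1, "x": 0, "y": 0, "z": 0, "rx": 0, "ry": 0, "rz": 0},
    {"grip": 1, "x": 0, "y": 0, "z": 0, "rx": 0, "ry": 0, "rz": 0}
  ]
}}

```text
time_s: 26.72
position: [0.538, -0.3223, 0.1972]
tool_rot: [[0.978, -0.208, -0.0], [-0.208, -0.978, 0.001], [-0.001, -0.001, -1.0]]
ft_force: [-0.5, -0.6, -1.1]
grip_width: 0.0647
```

```bash
python3 - <<'E'
from tray import *
im=snap('wrist','w22'); s=env.observe(); p=s['position'];R=s['tool_rot']; print(s['time_s'],p,s['grip_width'])
T=(cloud(im)-p)@R*1000
for u in (230,280,330):
    print(u,[(v,int(im['color'][v,u,2]),T[v,u].round(1).tolist()) for v in range(180,206,2)])
q=T[215:300,225:335].reshape(-1,3); q=q[abs(q[:,2]-2)<4]; A=np.c_[q[:,:2],np.ones(len(q))]; print(len(q),np.linalg.lstsq(A,q[:,2],rcond=None)[0])
plan(tcp(150,0,80),Rt,grip=1,vmax=.056)
E
```

```text
26.775 [ 0.53791082 -0.32227612  0.19669361] 0.06448345498307088
230 [(180, 230, [11.5, -49.5, 196.5]), (182, 230, [9.3, -49.8, 197.5]), (184, 229, [7.1, -50.0, 198.4]), (186, 230, [4.9, -50.1, 198.9]), (188, 229, [3.5, -49.8, 195.9]), (190, 230, [0.8, -50.3, 198.6]), (192, 216, [-1.1, -50.3, 197.9]), (194, 100, [39.2, -21.5, 8.0]), (196, 121, [39.6, -20.6, 2.3]), (198, 190, [38.9, -20.6, 1.7]), (200, 201, [38.4, -20.4, 0.4]), (202, 204, [37.0, -20.8, 2.6]), (204, 206, [36.6, -20.6, 1.0])]
280 [(180, 230, [11.3, 0.8, 198.0]), (182, 230, [9.3, 0.8, 197.2]), (184, 228, [7.4, 0.8, 196.7]), (186, 229, [5.2, 0.8, 197.3]), (188, 228, [2.8, 0.8, 198.9]), (190, 229, [1.1, 0.8, 197.4]), (192, 214, [-1.0, 0.8, 197.2]), (194, 100, [39.3, -0.1, 7.7]), (196, 117, [39.5, -0.1, 2.7]), (198, 188, [38.7, -0.1, 2.8]), (200, 203, [37.9, -0.1, 2.5]), (202, 202, [37.1, -0.1, 2.2]), (204, 203, [36.6, -0.1, 1.1])]
330 [(180, 179, [11.2, 51.5, 198.4]), (182, 176, [9.1, 51.6, 198.3]), (184, 167, [7.1, 51.6, 198.1]), (186, 166, [5.2, 51.6, 197.2]), (188, 170, [3.1, 51.7, 197.7]), (190, 172, [1.1, 51.8, 197.3]
[... 155 characters left out ...]
]), (202, 216, [37.3, 20.4, 1.6]), (204, 214, [36.7, 20.2, 0.6])]
9310 [2.55103554e-04 7.87747707e-04 1.92308979e+00]
7 [{"grip":1,"x":-0.0061,"y":-0.0503,"z":0.0041,"rx":-0.0012,"ry":0.0402,"rz":0.0075},{"grip":1,"x":-0.0066,"y":-0.0502,"z":0.0038,"rx":-0.0012,"ry":0.0402,"rz":0.0075},{"grip":1,"x":-0.0072,"y":-0.0502,"z":0.0034,"rx":-0.0012,"ry":0.0402,"rz":0.0075},{"grip":1,"x":-0.0077,"y":-0.0501,"z":0.0031,"rx":-0.0012,"ry":0.0402,"rz":0.0075},{"grip":1,"x":-0.0082,"y":-0.0501,"z":0.0027,"rx":-0.0012,"ry":0.0402,"rz":0.0075},{"grip":1,"x":-0.0086,"y":-0.05,"z":0.0023,"rx":-0.0012,"ry":0.0402,"rz":0.0075},{"grip":1,"x":-0.0091,"y":-0.0499,"z":0.0019,"rx":-0.0012,"ry":0.0402,"rz":0.0075}]
```

View pics/w22.png

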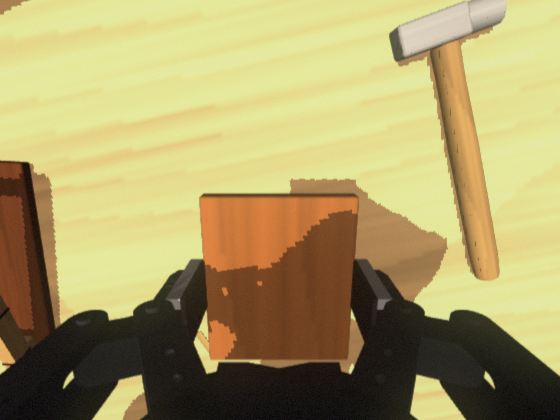

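Emit:
{"api": "play_rows", "payload": {
  "commands": [
    {"grip": 1, "x": -0.0061, "y": -0.0503, "z": 0.0041, "rx": -0.0012, "ry": 0.0402, "rz": 0.0075},
    {"grip": 1, "x": -0.0066, "y": -0.0502, "z": 0.0038, "rx": -0.0012, "ry": 0.0402, "rz": 0.0075},
    {"grip": 1, "x": -0.0072, "y": -0.0502, "z": 0.0034, "rx": -0.0012, "ry": 0.0402, "rz": 0.0075},
    {"grip": 1, "x": -0.0077, "y": -0.0501, "z": 0.0031, "rx": -0.0012, "ry": 0.0402, "rz": 0.0075},
    {"grip": 1, "x": -0.0082, "y": -0.0501, "z": 0.0027, "rx": -0.0012, "ry": 0.0402, "rz": 0.0075},
    {"grip": 1, "x": -0.0086, "y": -0.05, "z": 0.0023, "rx": -0.0012, "ry": 0.0402, "rz": 0.0075},
    {"grip": 1, "x": -0.0091, "y": -0.0499, "z": 0.0019, "rx": -0.0012, "ry": 0.0402, "rz": 0.0075},
    {"grip": 1, "x": 0, "y": 0, "z": 0, "rx": 0, "ry": 0, "rz": 0},
    {"grip": 1, "x": 0, "y": 0, "z": 0, "rx": 0, "ry": 0, "rz": 0}
  ]
}}

```text
time_s: 27.9
position: [0.5694, 0.0302, 0.1685]
tool_rot: [[0.928, -0.259, 0.267], [-0.248, -0.966, -0.073], [0.277, 0.002, -0.961]]
ft_force: [-0.5, -0.0, 0.3]
grip_width: 0.0647
```

```bash
python3 - <<'E'
from tray import *
s=env.observe(); print(s['time_s'],s['grip_width'],*indeck(),s['ft_force'])
plan(tcp(149.9,-.1,31),Rt,grip=1,n=2)
E
```

```text
27.9 0.06468936812213286 [150.42310633  -0.49076842  79.99032679] [-0.00161547  0.0007057  -0.00080528] [-0.45127991 -0.0134252   0.31563733]
2 [{"grip":1,"x":-0.0003,"y":-0.0002,"z":0.0245,"rx":0.0008,"ry":0,"rz":0.0004},{"grip":1,"x":-0.0003,"y":-0.0002,"z":0.0245,"rx":0.0008,"ry":0,"rz":0.0004}]
```

Emit:
{"api": "play_rows", "payload": {
  "commands": [
    {"grip": 1, "x": -0.0003, "y": -0.0002, "z": 0.0245, "rx": 0.0005, "ry": 0, "rz": 0.0004},
    {"grip": 1, "x": -0.0003, "y": -0.0002, "z": 0.0245, "rx": 0.0005, "ry": 0, "rz": 0.0004},
    {"grip": 1, "x": 0, "y": 0, "z": 0.0015, "rx": 0, "ry": 0, "rz": 0},
    {"grip": 1, "x": 0, "y": 0, "z": 0.0015, "rx": 0, "ry": 0, "rz": 0},
    {"grip": 1, "x": 0, "y": 0, "z": 0, "rx": 0, "ry": 0, "rz": 0},
    {"grip": 1, "x": 0, "y": 0, "z": 0, "rx": 0, "ry": 0, "rz": 0}
  ]
}}

```text
time_s: 28.65
position: [0.5833, 0.0271, 0.12]
tool_rot: [[0.927, -0.26, 0.27], [-0.249, -0.966, -0.073], [0.28, -0.0, -0.96]]
ft_force: [0.7, 0.6, -0.2]
grip_width: 0.0643
```

```bash
python3 - <<'E'
from tray import *
s=env.observe(); print(s['time_s'],*indeck(),s['ft_force'])
E
```

```text
28.65 [1.50739838e+02 5.73544364e-02 2.94524112e+01] [-0.00013356  0.00368265  0.00062795] [ 0.66309788  0.57821784 -0.17108497]
```

Emit:
{"api": "play_rows", "payload": {
  "commands": [
    {"grip": 1, "x": -0.0004, "y": 0.0001, "z": 0.001, "rx": 0, "ry": -0.0025, "rz": -0.0005},
    {"grip": 1, "x": 0, "y": 0, "z": 0.0008, "rx": 0, "ry": 0, "rz": 0},
    {"grip": 1, "x": 0, "y": 0, "z": 0, "rx": 0, "ry": 0, "rz": 0},
    {"grip": 1, "x": 0, "y": 0, "z": 0, "rx": 0, "ry": 0, "rz": 0}
  ]
}}

```text
time_s: 29.15
position: [0.5833, 0.0271, 0.1175]
tool_rot: [[0.928, -0.259, 0.267], [-0.249, -0.966, -0.072], [0.276, 0.0, -0.961]]
ft_force: [-0.3, 0.5, -0.1]
grip_width: 0.0646
```

```bash
python3 - <<'E'
from tray import *
s=env.observe(); print(s['time_s'],*indeck(),s['ft_force'])
E
```

```text
29.15 [1.49982088e+02 3.47010084e-02 2.69899529e+01] [-2.46168251e-04  5.20638887e-06 -6.72403741e-05] [-0.26241833  0.50871256 -0.13786818]
```

Emit:
{"api": "play_rows", "payload": {
  "commands": [
    {"grip": 1, "x": 0, "y": 0.0001, "z": 0.0009, "rx": 0, "ry": 0, "rz": 0},
    {"grip": 1, "x": 0, "y": 0, "z": 0.0009, "rx": 0, "ry": 0, "rz": 0},
    {"grip": 1, "x": 0, "y": 0, "z": 0, "rx": 0, "ry": 0, "rz": 0}
  ]
}}

```text
time_s: 29.52
position: [0.5837, 0.0268, 0.1157]
tool_rot: [[0.928, -0.259, 0.267], [-0.249, -0.966, -0.072], [0.276, 0.0, -0.961]]
ft_force: [0.2, 0.7, -0.4]
grip_width: 0.0646
```

```bash
python3 - <<'E'
from tray import *
s=env.observe(); print(s['time_s'],*indeck(),s['ft_force'])
E
```

```text
29.525 [ 1.49991287e+02 -1.09833265e-01  2.51444232e+01] [-2.90890148e-04 -1.64896615e-06 -1.55684799e-05] [ 0.19676281  0.66577697 -0.43086276]
```

Emit:
{"api": "play_rows", "payload": {
  "commands": [
    {"grip": 1, "x": 0, "y": 0, "z": 0.0006, "rx": 0, "ry": 0, "rz": 0},
    {"grip": 1, "x": 0, "y": 0, "z": 0.0005, "rx": 0, "ry": 0, "rz": 0},
    {"grip": 1, "x": 0, "y": 0, "z": 0, "rx": 0, "ry": 0, "rz": 0}
  ]
}}

```text
time_s: 29.9
position: [0.5838, 0.0268, 0.1155]
tool_rot: [[0.928, -0.259, 0.267], [-0.249, -0.966, -0.072], [0.277, 0.0, -0.961]]
ft_force: [-6.0, 0.9, 9.2]
grip_width: 0.0647
```

```bash
python3 - <<'E'
from tray import *
s=env.observe(); print(s['time_s'],*indeck(),s['ft_force'])
E
```

```text
29.9 [ 1.50018782e+02 -9.84623612e-02  2.49740459e+01] [-0.00035378  0.00056729 -0.00019347] [-6.02926633  0.85614074  9.22123044]
```

Seated (≈11 N). Release and back off to look.

Emit:
{"api": "play_rows", "payload": {
  "commands": [
    {"grip": -1, "x": 0, "y": 0, "z": 0, "rx": 0, "ry": 0, "rz": 0},
    {"grip": -1, "x": 0, "y": 0, "z": 0, "rx": 0, "ry": 0, "rz": 0},
    {"grip": -1, "x": 0, "y": 0, "z": 0, "rx": 0, "ry": 0, "rz": 0},
    {"grip": -1, "x": 0, "y": 0, "z": -0.025, "rx": 0, "ry": 0, "rz": 0},
    {"grip": -1, "x": -0.04, "y": 0, "z": -0.045, "rx": 0, "ry": 0, "rz": 0},
    {"grip": -1, "x": -0.05, "y": 0, "z": -0.04, "rx": 0, "ry": 0, "rz": 0},
    {"grip": -1, "x": -0.04, "y": 0, "z": -0.03, "rx": 0, "ry": 0, "rz": 0},
    {"grip": -1, "x": 0, "y": 0, "z": 0, "rx": 0, "ry": 0, "rz": 0},
    {"grip": -1, "x": 0, "y": 0, "z": 0, "rx": 0, "ry": 0, "rz": 0}
  ]
}}

```text
time_s: 31.02
position: [0.428, 0.0686, 0.2128]
tool_rot: [[0.928, -0.259, 0.268], [-0.249, -0.966, -0.072], [0.277, 0.0, -0.961]]
ft_force: [0.1, 0.3, 0.0]
grip_width: 0.0852
```

```bash
python3 - <<'E'
from tray import *
im=snap('wrist','w23'); snap('scene','scene23'); s=env.observe(); print(s['time_s'],*indeck()); D=laths(im)
c=im['color'].astype(int); red=(c[...,2]-c[...,0]>80)&(c[...,1]<150)&(abs(D[...,1])<45)
for lo,hi,xa,xb in ((3,11,-15,56),(11.5,19,50,108),(19.5,29,100,210)):
    m=red&(D[...,2]>lo)&(D[...,2]<hi)&(D[...,0]>xa)&(D[...,0]<xb); q=D[m]
    print(len(q),np.percentile(q,[1,50,99],axis=0).round(1).tolist(),cv2.minAreaRect(q[:,:2].astype(np.float32)))
    A=np.c_[q[:,:2],np.ones(len(q))]; print(np.linalg.lstsq(A,q[:,2],rcond=None)[0].round(4))
E
```

```text
31.125 [ 2.19021540e+01 -1.45823547e-01  1.62443681e+02] [-0.00050976 -0.00058253  0.00037702]
lath 4041 [78.4 85.  92.3] -1.23
   mark 0 24 [-0.2 84.5 -0.5]
   mark 60 27 [60.3 85.  -0.4]
   mark 110 43 [109.7  85.   -0.5]
lath 4039 [-91.2 -83.9 -77.3] -1.24
   mark 0 26 [ -0.4 -85.   -0.5]
   mark 60 26 [ 59.9 -85.   -0.5]
   mark 110 42 [109.7 -85.2  -0.8]
4670 [[-1.4, -31.5, 5.1], [28.4, 0.2, 6.8], [55.8, 32.8, 8.4]] ((26.948434829711914, 0.7188720703125), (58.093082427978516, 65.87998962402344), 0.037946395576000214)
[-3.0000e-04 -3.0000e-04  6.8238e+00]
4847 [[60.3, -31.8, 13.2], [84.7, 0.3, 14.8], [107.9, 32.6, 16.4]] ((84.02349853515625, 0.4075126647949219), (66.06585693359375, 47.92428207397461), 89.97805786132812)
[8.00000e-04 6.00000e-04 1.47293e+01]
8470 [[109.6, -31.5, 21.1], [143.4, 0.3, 22.7], [173.9, 32.8, 24.5]] ((141.80804443359375, 0.6534881591796875), (66.20020294189453, 65.95292663574219), 89.93743133544922)
[-6.00000e-04 -1.00000e-03  2.28294e+01]
```

View pics/w23.png

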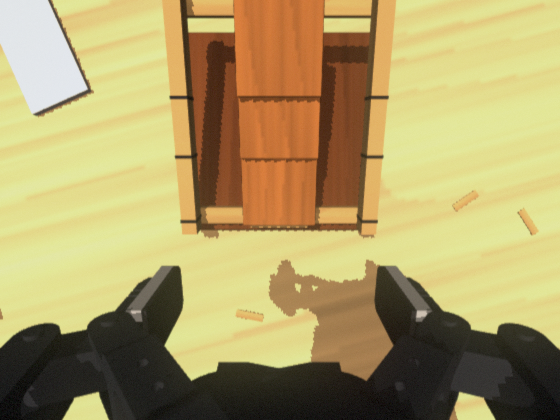

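View pics/scene23.png

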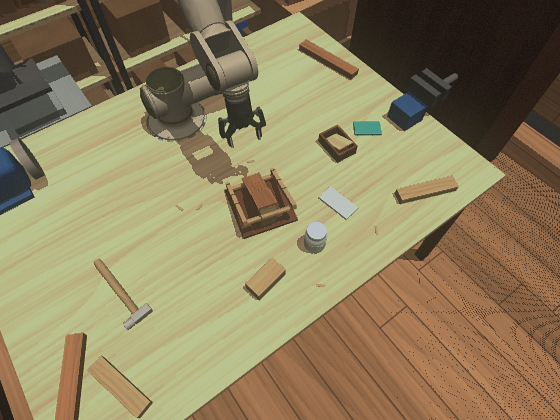

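```bash
python3 - <<'E'
from rig import env,order
print(env.observe()['time_s'],order.close_job())
E
```

```text
the job is handed in; nothing more can be done
31.125 None
```

All three shingles are on the roof in the order asked: long at the eaves, then the middle one, then the short one. The gripper had let go and was clear when I handed the job in, at 31 s of the 72 s allowed.

- **Lower edges:** in the last wrist picture, after release, the long shingle's edge is about 1 mm past line1. The middle one's is about 0.5 mm above line2 and the short one's is on line3.
- **Centring and fit:** all three are within about 0.3 mm of the laths' middle. They are square to within 0.1° and flat, with tops about 8 mm apart.
- **What went wrong:** my first grasp at the tipped middle shingle closed above it and pushed its end back down. I tipped it up again and gripped about 5 mm lower, which held.
- **What disagreed:** depth readings from the wrist camera came out about 1 mm low throughout, and I allowed for that. The long shingle's 1 mm showed in all three pictures taken after it was laid; I left it rather than disturb it.
- **Left alone:** the jar, offcut, hammer and both look-alikes stand in the last overview picture where they were at the start.

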